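Slide the house header into the sign stand and snap its stud shut with pliers

ROBOT

A 6-joint arm with a two-finger parallel gripper is mounted at the origin on the work surface. World frame = base frame: x ahead of the robot, y to its left, z up, the work surface at z = 0. Lengths are in m, angles in rad, forces in N, time in s.
With the tool pointing down it reaches from about 0.3 to 0.95 m from the base axis. Payload 3.1 kg.
Tool frame: the origin (TCP) lies on the centre line of the jaws, within the pads' length; the fingertips stand arm.tip_reach ahead of it and the grasp point (between the pads) is the TCP (arm.tip_reach is the distance from the TCP to the fingertips, in m); z points along the fingers, y is the line along which they close (so a half turn about z gives the same grasp; the last joint's range is limited). The gripper opens to 85 mm and grips with 20 to 120 N. Pads are 22 mm wide; open, the fingers measure 114 mm over their backs; the gripper's body (76 mm by 85 mm) begins 54 mm behind the grasp point. The pads swing forward as they close: fully open they stand 13 mm farther back than shut.
Start: joints at [-1.394, 0.308, 1.634, -0, 1.2, -0.07], TCP at [0.153, -0.606, 0.25] pointing down, gripper open.
Joint ranges: [-3.06, 3.06], [-0.79, 1.96], [0.05, 2.63], [-1.19, 4.34], [0.05, 2.64], [-2.94, 2.94]. Speed limits (rad/s): [2.79, 2.79, 3.14, 3.14, 3.14, 3.14].

INTERFACE

Orientations are given as a rotation vector (axis times angle).
In Python, from bench import arm gives the robot as it stands. The module is installed in compiled form; this text tells all that it offers.
- The arm moves only by the tool send_rows, never from a script. Its argument "targets" is a list of rows, each an object of numbers: "dx", "dy", "dz": the shift along the tool's x, y, z in cm; "yaw": the turn about the tool's z in degrees. In form: [{"dx": .., "dy": .., "dz": .., "yaw": ..}, ...]. A call has exactly 10 rows; each row is the pose to reach, as a shift and turn from the pose commanded when the call began, along the tool's axes at that moment; what a row does not reach only later rows make up. A row lasts 1/12 s, in which the tool goes at most 41.7 mm and 7.16 degrees, less where a joint would pass 70% of its speed; a pose out of reach is approached as far as the arm can. A call with a gripper value outside its range is refused whole. "jaw" is the finger opening in cm, from 0 to 8.54, set as the call begins (left out, the last holds). The fingers move at their own pace and stop on an object; "newtons" is the grip in N (left out, the last holds). Time passes only in rows, so rows that repeat a pose let the fingers close, or fill a call up. It gives the time, the measured TCP pose, the force, the opening and the grip force at its end, in the units of the state.
- arm.get_obs(): the state, without advancing time (a new reading comes with each control period).
- arm.read_camera(name): name is "scene" or "side" or "wrist"; returns a dict with "color" (420x560x3 uint8, red, green, blue), "intrinsics" (3x3 intrinsics, pixels), "world_to_cam" (4x4, takes a point from world to camera coordinates). Camera axes: x right, y up, looking along -z (the intrinsics and any distortion apply to the point x, -y, -z); pixel columns grow to the right and rows downward; lengths in m; the calibration is good to about 2 mm. A picture is of the moment at which its call begins. There is no depth.
- arm.hand_in(): hands the job in; it is judged then, once.
Trained networks look in a picture, given as the dict that the camera call returned (one of the last four; its "shot" number tells which), for a name from the list of things; names that differ only in an ending like _2 or _b are one class to them, and where a whole thing is asked for, a point or a joint stands for the part that bears it (a point fixed in the world has none). Each returns a list of dicts, best first, with "score" (0 to 1); they miss things now and then, are a little off and sometimes report something else, mostly with a low value. They report only what shows in the picture. A call takes as long as a camera call. They do not tell look-alikes from the thing itself.
- arm.masks_of(picture, thing): "region" (420x560 bool, what is visible of it) and "xy" ([column, row] in pixels, amid what is visible of it).
- arm.place_of(picture, thing): "xy" ([column, row] in pixels: a listed point, or the origin of a listed thing).
The state is a dict: "time_s": time; "joints": joint angles; "joint_velocities": joint speeds; "effort": joint torques, N m; "tcp_pos": TCP position; "tool_rot": TCP orientation; "wrist_force": force on the tool from outside, world axes, zero at the start; "wrist_torque": the same for the moment, N m; "width": opening from 0.0 (shut) to 1.0 (fully open); "gripper_force": force on a finger pad.
Only numpy, scipy, OpenCV 4.12 (cv2) and the standard library are available. Lean on these libraries where they do the work, as an engineer would, in place of code of your own. Each camera call takes 0.05 s, during which the arm holds its last target. There are 200 camera calls.

TASK

Take the house-shaped header board out of the wooden rack and slide it down upright into the slot of the counter sign stand, letting go only when it is fully home. Then pick up the press-stud pliers, squeeze the stand's press stud between the jaws until it clicks home through the hole in the board, and set the pliers down flat on the grey felt mat again, letting them spring open. Press the stud only with the pliers, and leave the arched header, the toy bus and the jar where they are.

Things in the scene. Friction and masses are not known exactly. Their poses are not given: they have to be found in the camera images.
- header: House-shaped plywood board, upright: 8 mm thick (x), 140 mm wide (y); side walls 90 mm high, then a 45-degree gable to a point 160 mm up; 100 g. Origin: middle of the bottom edge, z up. 15 mm through holes 33 mm up, 55 mm either side of the middle, so it fits either way round. Pinch it across its thickness just under the point. It starts loose in one of the rack's two grooves.
- rack: Fixed light-wood block 170 (x) by 120 (y) mm, 50 mm high, with two 12 mm wide grooves along y at x = -45 and +45 mm, their floor 12 mm above the underside. Origin: centre of the underside, z up.
- arch_header: Bystander: plywood board of the same thickness and width but with a round top, 140 mm high, in the rack's other groove. Axes as the header's.
- stand: Fixed sign stand. Origin: under the middle of the slot, on the counter; y along the slot, x through it, z up. Base plate x -55 to 115, y +-100, 8 mm thick. Aluminium U-channel x +-9.25, y +-80, 70 mm high, flared lips above it to z 80 mm, 28 mm wide. Press stud near its -y end (y = -55, z = 45 mm), head on the +x side. Tray of boxed toys x 32 to 108, y -23 to 95, up to 73 mm high.
- slot_floor (a point): Middle of the slot's floor, 12 mm above the counter; axes as the stand's. The slot is 10.5 mm wide and 145 mm long between its end stops. The board's origin comes here when it is fully home.
- stud_head (a point): Centre of the outer face of the stud's round black head (24 mm across, 4 mm thick); moves with it. Axes as the stand's; pressed towards -x. In the stand's frame the face is at x = 22 mm when out, 16 mm when home. A disc 24 mm across lies opposite on the back cheek, its face at x = -12.25 mm: the other jaw presses there. The space around and beyond the channel's -y end is free.
- stud (a joint): Travel of the press stud in m: 0 out, 0.006 home, its 9 mm shank then some 4 mm into the board's hole. A spring clip in the socket holds it out: it takes about 10 N to start, gives way, and past 3 mm snaps it home and holds it there. If the board is not fully down the shank meets solid board and cannot go home; a stud pressed without the board blocks the slot.
- pliers: Press-stud pliers, 230 g, 175 mm long, lying flat. Origin: on the hinge axis, at the underside; x along the middle line to the jaws (both halves move evenly about it), z along the hinge axis. Black handles 24 mm high, flat outside from 30 to 82 mm behind the hinge, tails to 118 mm. Jaws reach 55 mm ahead, 83 mm wide when open; free between them from 15 mm ahead of the hinge on.
- pliers_grip (a point): Where to grip, across y: on the middle line, 50 mm behind the hinge, 12 mm above the underside, near the centre of mass. Over the handles here: 58 mm open; 52 mm takes 8 N, sides parallel, a good carrying grip; 32 mm when the stud is home, and squeezing the stud home takes up to about 20 N here. Axes as the pliers'.
- pliers_jaw (a point): Midway between the two round 20 mm jaw pads, 45 mm ahead of the hinge, 12 mm above the underside. Pads 51 mm apart when open, 46 mm at the carrying grip, 28 mm and parallel when the stud is home (28 mm from back disc to head). Axes as the pliers'.
- half_left (a joint): Angle in rad by which each half of the pliers has been closed: 0 sprung fully open, 0.26 pads parallel and 28 mm apart, 0.32 stop. A spring opens them again when let go.
- mat: Grey felt mat fixed on the counter, 120 (x) by 210 (y) mm, 3 mm thick; origin: centre of the underside, z up. The pliers lie on it at the start, jaws to about its +y.
- bus: Bystander: wooden toy bus, 115 mm long, 64 mm wide over the wheels, 68 mm high; origin at the underside.
- jar: Bystander: closed glass jar, 72 mm across, 95 mm high; origin at the underside.
Not all that is in view belongs to the job. Leave any orange or turquoise look-alike of the header alone.

How it is judged:
By the outcome, as a careful person would: the job done as asked, in the order asked, and still so for the second after the job is handed in, with the robot touching nothing.
It also fails if it takes over 61 s, if anything falls off the work surface, if the arm or the gripper's body presses on something with over 40 N, if the wrist force passes 120 N, or if a joint passes its speed limit or range.

## Working session

There is one attempt and no reset: what is moved stays moved. The work goes in short steps, Python scripts to look and compute and a tool call to move; the robot and the scene stay as the last step left them, time stands still between calls to the robot, and variables do not carry over. Pictures are saved under pics/ and viewed, at most 10 in all, crops included, and the job is handed in when it is done.

Besides the shell and the picture viewer there is one more tool, called after "Call:" by a JSON object that holds its "method" and its "body". send_rows: Moves the arm, as the interface text tells. Its arguments: {"type":"object","properties":{"targets":{"type":"array","items":{"type":"object","properties":{"dx":{"type":"number"},"dy":{"type":"number"},"dz":{"type":"number"},"yaw":{"type":"number"}}}},"jaw":{"type":"number"},"newtons":{"type":"number"}},"required":["targets"]}

```bash
mkdir -p pics
cat > h.py <<'E'
import numpy as np, cv2
from bench import arm
from scipy.spatial.transform import Rotation as R
def proj(p,P):
    P=np.atleast_2d(P); c=(p["world_to_cam"][:3,:3]@P.T).T+p["world_to_cam"][:3,3]
    q=np.c_[c[:,0],-c[:,1],-c[:,2]]; u=(p["intrinsics"]@q.T).T
    return u[:,:2]/u[:,2:]
def ray(p,xy):
    d=np.linalg.inv(p["intrinsics"])@np.array([xy[0],xy[1],1.]); d=np.array([d[0],-d[1],-d[2]])
    M=p["world_to_cam"]; Rt=M[:3,:3].T; return -Rt@M[:3,3], Rt@d
def atz(p,xy,z):
    o,d=ray(p,xy); return o+d*(z-o[2])/d[2]
def save(p,n,crop=None,s=1):
    c=p["color"][:,:,::-1]
    if crop: c=c[crop[1]:crop[3],crop[0]:crop[2]]
    cv2.imwrite("pics/"+n,cv2.resize(c,None,fx=s,fy=s,interpolation=cv2.INTER_CUBIC))
def tri(views):
    A=np.zeros((3,3));b=np.zeros(3)
    for p,xy in views:
        o,d=ray(p,xy); d=d/np.linalg.norm(d); M=np.eye(3)-np.outer(d,d); A+=M;b+=M@o
    return np.linalg.solve(A,b)
E
python3 - <<'E'
from h import *
o=arm.get_obs(); print(o, arm.tip_reach)
S=arm.read_camera("scene"); T=arm.read_camera("side")
for n,p in(("s",S),("t",T)):
    print(n,p.keys(), "cam pos",ray(p,(280,210)))
    for t in "header rack arch_header stand slot_floor stud_head pliers pliers_grip pliers_jaw mat bus jar".split():
        print(n,t,[(np.round(r["xy"],0).tolist(),round(r["score"],2)) for r in arm.place_of(p,t)[:4]])
cv2.imwrite("pics/a.png",np.vstack([S["color"],T["color"]])[:,:,::-1][:, :])
save(S,"s.png",s=1.4);save(T,"t.png",s=1.4)
E
```

```text
{'time_s': 0.0, 'joints': array([-1.39369247e+00,  3.08983110e-01,  1.63520776e+00, -1.96774703e-06,
        1.19969925e+00, -6.97176412e-02]), 'joint_velocities': array([-0.00063953,  0.00139037, -0.00029866, -0.00080144,  0.0008663 ,
        0.00161314]), 'effort': array([ 1.14819031e-03, -4.15248263e+01, -2.76665872e+01,  1.32344262e-04,
        1.02368742e-02,  2.52616744e-06]), 'tcp_pos': array([ 0.15252522, -0.60529173,  0.24905056]), 'tool_rot': array([-3.11542269e+00, -3.86441633e-01,  1.96408993e-04]), 'wrist_force': array([-0.03067524,  0.58938922,  0.37304664]), 'wrist_torque': array([ 0.00382473,  0.02453251, -0.04711943]), 'gripper_force': 0.0, 'width': 1.0062892215709234} 0.019
s dict_keys(['color', 'intrinsics', 'world_to_cam', 'shot']) cam pos (array([1.00178134, 0.24456226, 0.88353555]), array([-0.48375777, -0.27107489, -0.83220894]))
s header [([201.0, 158.0], 0.94), ([129.0, 183.0], 0.89), ([290.0, 162.0], 0.64)]
s rack [([210.0, 154.0], 0.94), ([310.0, 243.0], 0.38)]
s arch_header [([220.0, 136.0], 0.84)]
s stand [([426.0, 281.0], 0.75)]
s slot_floor [([424.0, 283
[... 391 characters left out ...]
r', 'intrinsics', 'world_to_cam', 'shot']) cam pos (array([0.44228858, 0.85998554, 0.59482305]), array([ 0.11378601, -0.84937868, -0.51555348]))
t header [([328.0, 176.0], 0.86), ([281.0, 161.0], 0.76), ([377.0, 217.0], 0.7)]
t rack [([341.0, 182.0], 0.85)]
t arch_header [([364.0, 175.0], 0.8)]
t stand [([303.0, 349.0], 0.83), ([328.0, 176.0], 0.41)]
t slot_floor [([303.0, 340.0], 0.65)]
t stud_head [([292.0, 305.0], 0.51)]
t pliers [([294.0, 239.0], 0.58)]
t pliers_grip [([297.0, 222.0], 0.7), ([197.0, 266.0], 0.36)]
t pliers_jaw [([288.0, 249.0], 0.58), ([294.0, 306.0], 0.19)]
t mat [([296.0, 240.0], 0.7)]
t bus [([241.0, 190.0], 0.71), ([305.0, 349.0], 0.5)]
t jar [([194.0, 266.0], 0.66)]
```

View pics/s.png

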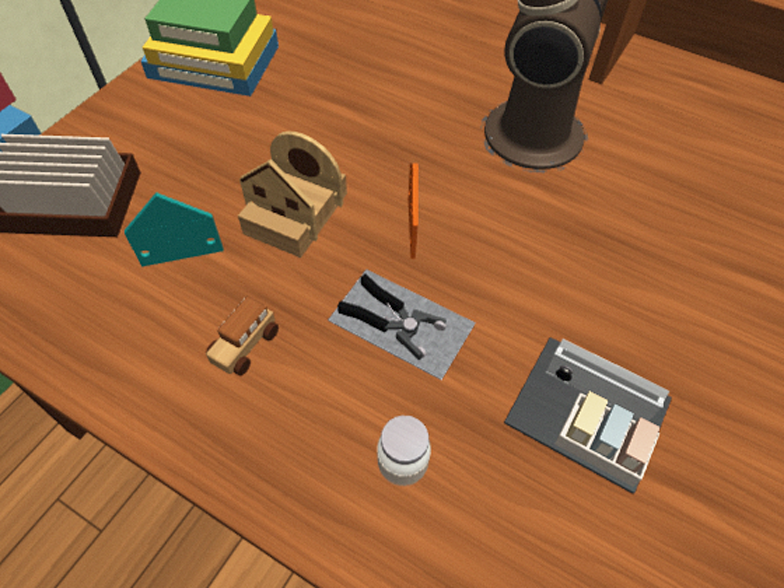

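View pics/t.png

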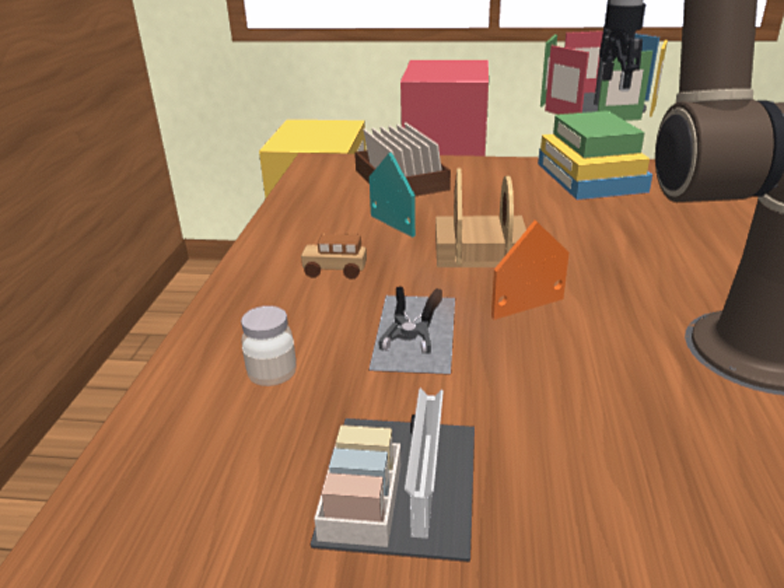

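The wanted board is the plywood gable in the rack, at about (196,140) in the scene image. The teal board at (129,183) and the orange one at (290,162) stand outside the rack and are look-alikes. Next I fit poses by silhouette and confirm the board in a crop.

```bash
cat >> h.py <<'E'
from scipy.optimize import minimize
def box(x0,x1,y0,y1,z0,z1): return np.array([[x,y,z] for x in(x0,x1) for y in(y0,y1) for z in(z0,z1)])
def prism(yz,t=.004): return np.array([[s*t,y,z] for s in(-1,1) for y,z in yz])
STAND=[box(-.055,.115,-.1,.1,0,.008),box(-.00925,.00925,-.08,.08,0,.07),box(-.014,.014,-.08,.08,.078,.08),box(.032,.108,-.023,.095,0,.045)]
RACK=[box(-.085,.085,-.06,.06,0,.05)]
HOUSE=[prism([(-.07,0),(.07,0),(.07,.09),(0,.16),(-.07,.09)])]
a=np.linspace(0,np.pi,20)
ARCH=[prism([(-.07,0),(.07,0)]+[(.07*np.cos(t),.07+.07*np.sin(t)) for t in a])]
MAT=[box(-.06,.06,-.105,.105,0,.003)]
def place(q,pts,z=0):
    c,s=np.cos(q[2]),np.sin(q[2]); return pts@np.array([[c,s,0],[-s,c,0],[0,0,1]])+[q[0],q[1],z]
def sil(p,parts):
    m=np.zeros((420*4,560*4),np.uint8)
    for P in parts:
        h=cv2.convexHull(((proj(p,P)+.5)*4).astype(np.float32)).round().astype(np.int32); cv2.fillConvexPoly(m,h,1)
    return cv2.resize(m*255,(560,420),interpolation=cv2.INTER_AREA)/255.
def fit(views,model,q0,steps=(.02,.02,.15)):
    def cost(q):
        c=0
        for p,reg in views:
            s=sil(p,model(q)); c+=1-np.minimum(s,reg).sum()/np.maximum(s,reg).sum()
        return c/len(views)
    best=None
    for _ in range(3):
        q0=np.array(q0,float); sx=np.vstack([q0]+[q0+np.eye(len(q0))[i]*steps[i] for i in range(len(q0))])
        r=minimize(cost,q0,method="Nelder-Mead",options=dict(initial_simplex=sx,xatol=1e-4,fatol=1e-5,maxiter=200)); q0=r.x; steps=np.array(steps)*.4
    return r.x,r.fun
def reg(p,t,near=None):
    L=arm.masks_of(p,t)
    if near is not None: L=sorted(L,key=lambda r:np.hypot(*(np.array(r["xy"])-near)))
    return L[0]["region"].astype(float), L[0]["xy"], L[0]["score"]
E
python3 - <<'E'
from h import *
S=arm.read_camera("scene"); T=arm.read_camera("side")
print(S["intrinsics"])
save(S,"c1.png",(150,70,330,270),3)
def two(t,ns=None,nt=None):
    a=reg(S,t,ns); b=reg(T,t,nt); print(t,a[1:],b[1:],a[0].sum(),b[0].sum()); return a[0],b[0]
a,b=two("stand"); q0=atz(S,(425,281),0); print(q0)
print("stand",fit([(S,a),(T,b)],lambda q:[place(q,P) for P in STAND],[q0[0],q0[1],0]))
a,b=two("mat"); c,d=two("pliers"); q0=atz(S,(287,230),0)
print("mat",fit([(S,np.maximum(a,c))],lambda q:[place(q,P) for P in MAT],[q0[0],q0[1],0]))
r=two("rack"); h=two("header",(196,140),(328,160)); k=two("arch_header"); q0=atz(S,(210,154),0);print(q0)
def m(q): return [place(q,P) for P in RACK]+[place(q,P+[.045,q[3],.012]) for P in HOUSE]+[place(q,P+[-.045,q[4],.012]) for P in ARCH]
print("rack",fit([(v,np.maximum(np.maximum(r[i],h[i]),k[i])) for i,v in enumerate((S,T))],m,[q0[0],q0[1],0,0,0],(.02,.02,.15,.01,.01)))
for t,xs,xt in(("pliers",(289,236),(294,239)),("pliers_grip",(274,222),(297,222)),("pliers_jaw",(309,243),(288,249)),("stud_head",(403,269),(292,305)),("bus",(172,248),(241,190)),("jar",(288,332),(194,266))):
    print(t,tri([(S,xs),(T,xt)]).round(4),atz(S,xs,.015).round(4))
E
```

```text
[[450.72581382   0.         276.28839824]
 [  0.         450.72581382 208.80034261]
 [  0.           0.           1.        ]]
stand ([423.6, 293.2], 0.77) ([288.6, 351.1], 0.87) 7547.0 10500.0
[0.48324944 0.31478766 0.        ]
stand (array([ 0.48380461,  0.31308629, -0.00670877]), np.float64(0.029225298789205323))
mat ([297.0, 235.4], 0.97) ([295.2, 247.7], 0.64) 2744.0 2215.0
pliers ([279.4, 223.6], 0.97) ([293.8, 232.9], 0.86) 1233.0 992.0
mat (array([ 0.52566314, -0.00343947,  0.01100845]), np.float64(0.07045514440868683))
rack ([209.5, 160.5], 0.87) ([339.3, 174.8], 0.72) 1820.0 1615.0
header ([196.6, 135.2], 0.69) ([328.0, 150.8], 0.8) 1418.0 229.0
arch_header ([220.4, 113.7], 0.95) ([362.3, 151.5], 0.6) 1501.0 423.0
[ 0.43355002 -0.28458674  0.        ]
rack (array([ 0.42275186, -0.2881075 ,  0.06748995,  0.00343711,  0.00141433]), np.float64(0.12992345832659835))
pliers [ 0.532   0.0069 -0.0012] [0.5463 0.0144 0.015 ]
pliers_grip [ 0.5282 -0.0354  0.0172] [ 0.5322 -0.0332  0.015 ]
pliers_jaw [0.5362 0.0599 0.0129] [0.5388 0.0611 0.015 ]
stud_head [0.5071 0.2626 0.0444] [0.49   0.2633 0.015 ]
bus [ 0.6931 -0.2015  0.0011] [ 0.7058 -0.1888  0.015 ]
jar [ 0.7274  0.1175 -0.0009] [0.7357 0.1221 0.015 ]
```

View pics/c1.png

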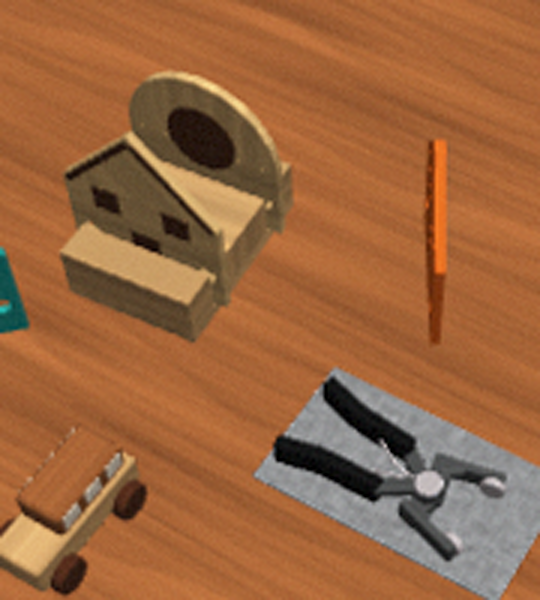

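The crop confirms it: the plywood house board is in the groove nearest the bus, with its apex near scene (192,117). The arch is behind it. I'll move above it.

```bash
cat >> h.py <<'E'
def go(x,y,z,h):
    o=arm.get_obs(); M=R.from_rotvec(o["tool_rot"]).as_matrix(); d=M.T@(np.array([x,y,z])-o["tcp_pos"])*100
    hd=np.degrees(np.arctan2(M[1,0],M[0,0])); yaw=(hd-h+180)%360-180
    print("cur",o["tcp_pos"].round(4),"hd",hd.round(2),"w",round(o["width"],3),"F",o["wrist_force"].round(1),"t",round(o["time_s"],2)," -> dx %.2f dy %.2f dz %.2f yaw %.1f"%(*d,yaw))
E
python3 - <<'E'
from h import *
S=arm.read_camera("scene"); T=arm.read_camera("side")
P=tri([(S,(191.7,116.7)),(T,(327,121.5))]); print(P, atz(S,(191.7,116.7),.172))
go(.468,-.285,.30,94)
E
```

```text
[ 0.46980333 -0.28534077  0.16578841] [ 0.47778352 -0.27851327  0.172     ]
cur [ 0.1527 -0.6061  0.2503] hd 14.14 w 1.001 F [ 0.2 -0.  -0.1] t 2.1  -> dx 38.42 dy -23.43 dz -4.97 yaw -79.9
```

Call:
{"method": "send_rows", "body": {"targets": [{"dx": 3.8,"dy": -2.3,"dz": -0.5,"yaw": -7},{"dx": 7.7,"dy": -4.7,"dz": -1,"yaw": -14},{"dx": 11.5,"dy": -7,"dz": -1.5,"yaw": -21},{"dx": 15.4,"dy": -9.4,"dz": -2,"yaw": -28},{"dx": 19.2,"dy": -11.7,"dz": -2.5,"yaw": -35},{"dx": 23,"dy": -14,"dz": -3,"yaw": -42},{"dx": 26.9,"dy": -16.4,"dz": -3.5,"yaw": -49},{"dx": 30.7,"dy": -18.7,"dz": -4,"yaw": -56},{"dx": 34.6,"dy": -21.1,"dz": -4.5,"yaw": -63},{"dx": 38.4,"dy": -23.4,"dz": -5,"yaw": -70}], "jaw": 8.5, "newtons": 40}}

```text
time_s: 2.93
tcp_pos: [0.4441, -0.309, 0.2969]
tool_rot: [2.325, 2.111, 0.0]
wrist_force: [0.9, -0.8, -0.3]
width: 0.995
gripper_force: 0.0
```

Run:
```python
from h import *
go(.468,-.285,.30,94)
W=arm.read_camera("wrist"); save(W,"w1.png")
print(W["intrinsics"][0,0], ray(W,(280,210)), proj(W,[[.468,-.285,.172]]))
for t in("header","rack"): print(t,[(np.round(r["xy"],0).tolist(),round(r["score"],2)) for r in arm.masks_of(W,t)],[(np.round(r["xy"],0).tolist(),round(r["score"],2)) for r in arm.place_of(W,t)])
```

```text
cur [ 0.4441 -0.309   0.2969] hd 84.48 w 0.995 F [ 0.9 -0.8 -0.3] t 2.93  -> dx 2.62 dy 2.15 dz -0.31 yaw -9.5
369.7703729519239 (array([ 0.45055109, -0.24335993,  0.42118812]), array([-0.01471985, -0.27073677, -0.96263182])) [[307.32038067 166.94584612]]
header [([444.0, 248.0], 0.8), ([303.0, 148.0], 0.65), ([199.0, 164.0], 0.4)] [([299.0, 140.0], 0.66), ([421.0, 226.0], 0.66)]
rack [([267.0, 144.0], 0.79)] [([257.0, 150.0], 0.78)]
```

View pics/w1.png

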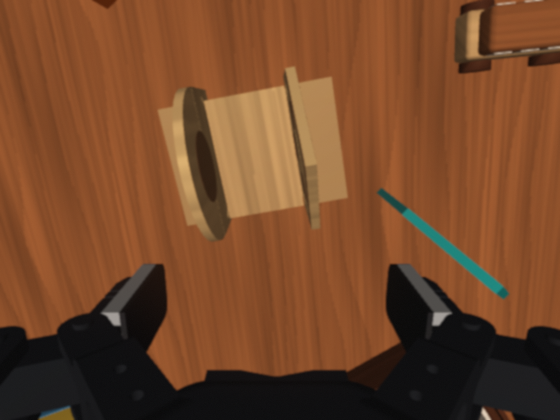

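Wrist view: the house board runs from (290,68) to (317,228), and the arch is at (205,165). The rack top corners are (160,107), (332,78), (347,197) and (188,225).

Run:
```python
from h import *
W=arm.read_camera("wrist")
o=arm.get_obs();print(o["tcp_pos"])
C=[atz(W,c,.05) for c in [(160,107),(332,78),(347,197),(188,225)]]
print(np.round(C,4), np.mean(C,0))
for a,b in((0,1),(3,2)): print(np.degrees(np.arctan2(*(C[b]-C[a])[[1,0]])),np.linalg.norm(C[b]-C[a]))
for a,b in((0,3),(1,2)): print(np.degrees(np.arctan2(*(C[b]-C[a])[[1,0]])),np.linalg.norm(C[b]-C[a]))
r=reg(W,"rack",(267,144))[0];h=reg(W,"header",(303,148))[0];k=reg(W,"arch_header",(205,165))[0]
def m(q): return [place(q,P) for P in RACK]+[place(q,P+[.045+q[5],q[3],.012]) for P in HOUSE]+[place(q,P+[-.045,q[4],.012]) for P in ARCH]
q,f=fit([(W,np.maximum(np.maximum(r,h),k))],m,[.423,-.288,.07,0,0,0],(.02,.02,.1,.01,.01,.002)); print(q,f)
q,f=fit([(W,h)],lambda q:[place(q,P+[0,0,.012]) for P in HOUSE],[.468,-.285,.07],(.01,.01,.1)); print(q,f)
go(.468,-.285,.30,94)
```

```text
[ 0.44220917 -0.31121004  0.29605582]
[[ 0.3377 -0.2345  0.05  ]
 [ 0.5049 -0.2248  0.05  ]
 [ 0.5131 -0.3423  0.05  ]
 [ 0.3451 -0.3558  0.05  ]] [ 0.42521226 -0.28935456  0.05      ]
3.317018796130413 0.16743746360253986
4.575579908163566 0.1686102907876818
-86.5354623021395 0.12150903723470619
-85.98022648249164 0.11781409458151092
[ 4.24844413e-01 -2.88134662e-01  8.33690435e-02  1.53730301e-05
  2.47410318e-03  4.49889566e-05] 0.01936177570731945
[ 0.46976612 -0.28449194  0.08601626] 0.06625112086033957
cur [ 0.4418 -0.3118  0.296 ] hd 83.98 w 0.993 F [-0.8  0.1 -0.9] t 3.38  -> dx 2.94 dy 2.32 dz -0.40 yaw -10.0
```

Call:
{"method": "send_rows", "body": {"targets": [{"dx": 1.5,"dy": 1.3,"dz": 0,"yaw": -5},{"dx": 3,"dy": 2.5,"dz": 1,"yaw": -10.3},{"dx": 3,"dy": 2.5,"dz": 3,"yaw": -10.3},{"dx": 3,"dy": 2.5,"dz": 5.5,"yaw": -10.3},{"dx": 3,"dy": 2.5,"dz": 8,"yaw": -10.3},{"dx": 3,"dy": 2.5,"dz": 10.5,"yaw": -10.3},{"dx": 3,"dy": 2.5,"dz": 12.5,"yaw": -10.3},{"dx": 3,"dy": 2.5,"dz": 13.7,"yaw": -10.3},{"dx": 3,"dy": 2.5,"dz": 14.1,"yaw": -10.3},{"dx": 3,"dy": 2.5,"dz": 14.1,"yaw": -10.3}]}}

```text
time_s: 4.22
tcp_pos: [0.4699, -0.2837, 0.1543]
tool_rot: [-2.134, -2.303, 0.0]
wrist_force: [-0.6, 0.9, 0.2]
width: 0.995
gripper_force: 0.0
```

Run:
```python
from h import *
W=arm.read_camera("wrist")
q,f=[None]*2
for r in arm.masks_of(W,"header")[:2]: print(r["xy"],r["score"],r["region"].sum())
save(W,"w2.png")
go(.4698,-.2848,.155,94.3)
```

```text
[276.4, 232.7] 0.83 5640
[482.9, 414.1] 0.8 312
cur [ 0.4715 -0.2844  0.1564] hd 94.39 w 0.997 F [-0.   0.   0.9] t 4.32  -> dx -0.03 dy -0.17 dz 0.14 yaw 0.1
```

View pics/w2.png

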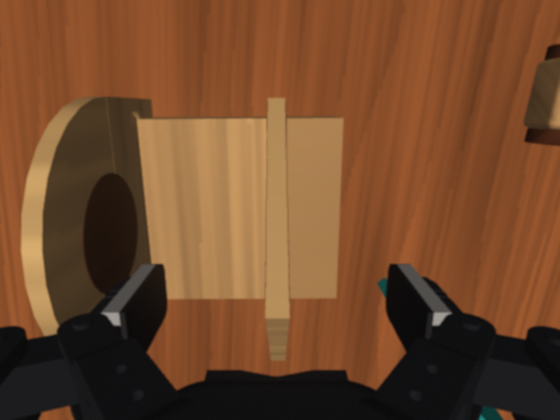

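Wrist view: the board is centred between the fingers at column 277 and lined up with them. I close and check.

Call:
{"method": "send_rows", "body": {"targets": [{"dz": 0},{"dz": 0},{"dz": 0},{"dz": 0},{"dz": 0},{"dz": 0},{"dz": 0},{"dz": 0},{"dz": 0},{"dz": 0}], "jaw": 0.2, "newtons": 60}}

```text
validation failed for argument at $.ta...
```

Run:
```python
from h import *
go(.4698,-.2848,.32,94.3)
```

```text
cur [ 0.4715 -0.2844  0.1564] hd 94.39 w 0.997 F [-0.   0.   0.9] t 4.32  -> dx -0.05 dy -0.14 dz -16.36 yaw 0.1
```

Call:
{"method": "send_rows", "body": {"targets": [{"dx": 0,"dy": -0.1,"dz": 0.1,"yaw": 0},{"dx": 0,"dy": -0.1,"dz": 0.1,"yaw": 0},{"dx": 0,"dy": -0.1,"dz": 0.1,"yaw": 0},{"dx": 0,"dy": -0.1,"dz": 0.1,"yaw": 0},{"dx": 0,"dy": -0.1,"dz": 0.1,"yaw": 0},{"dx": 0,"dy": -0.1,"dz": 0.1,"yaw": 0},{"dx": 0,"dy": -0.1,"dz": 0.1,"yaw": 0},{"dx": 0,"dy": -0.1,"dz": 0.1,"yaw": 0},{"dx": 0,"dy": -0.1,"dz": 0.1,"yaw": 0},{"dx": 0,"dy": -0.1,"dz": 0.1,"yaw": 0}], "jaw": 0.2, "newtons": 60}}

```text
time_s: 5.15
tcp_pos: [0.4702, -0.2837, 0.1546]
tool_rot: [2.133, 2.305, 0.0]
wrist_force: [0.1, -0.2, 3.3]
width: 0.081
gripper_force: 59.0
```

Call:
{"method": "send_rows", "body": {"targets": [{"dx": 0,"dy": 0,"dz": -1,"yaw": 0},{"dx": 0,"dy": 0,"dz": -3,"yaw": 0},{"dx": 0,"dy": 0,"dz": -6,"yaw": 0},{"dx": 0,"dy": 0,"dz": -9.5,"yaw": 0},{"dx": 1,"dy": 0.1,"dz": -13,"yaw": 0},{"dx": 3,"dy": 0.3,"dz": -16,"yaw": 0.5},{"dx": 6,"dy": 0.6,"dz": -17.5,"yaw": 1},{"dx": 9.5,"dy": 0.9,"dz": -17.5,"yaw": 1.5},{"dx": 13,"dy": 1.3,"dz": -17.5,"yaw": 2},{"dx": 16.5,"dy": 1.6,"dz": -17.5,"yaw": 2.5}]}}

```text
time_s: 5.98
tcp_pos: [0.4726, -0.1163, 0.3301]
tool_rot: [2.185, 2.257, 0.001]
wrist_force: [-0.1, 0.1, -1.1]
width: 0.08
gripper_force: 58.8
```

Call:
{"method": "send_rows", "body": {"targets": [{"dx": 3.7,"dy": 0.4,"dz": 0,"yaw": 0.5},{"dx": 7.5,"dy": 0.7,"dz": 0,"yaw": 1},{"dx": 11.3,"dy": 1,"dz": 0,"yaw": 1.5},{"dx": 15,"dy": 1.3,"dz": 0,"yaw": 2},{"dx": 19,"dy": 1.6,"dz": 0,"yaw": 2.2},{"dx": 23,"dy": 2,"dz": 0,"yaw": 2.2},{"dx": 27,"dy": 2.4,"dz": 0,"yaw": 2.2},{"dx": 30.5,"dy": 2.7,"dz": 0,"yaw": 2.2},{"dx": 33,"dy": 3,"dz": 0,"yaw": 2.2},{"dx": 34.5,"dy": 3.1,"dz": 0,"yaw": 2.2}]}}

```text
time_s: 6.82
tcp_pos: [0.4916, 0.2311, 0.3292]
tool_rot: [-2.223, -2.219, 0.0]
wrist_force: [0.0, 0.7, -1.3]
width: 0.085
gripper_force: 58.8
```

Run:
```python
from h import *
W=arm.read_camera("wrist"); save(W,"w3.png",s=1.2)
a=reg(W,"stand"); print(a[1:],a[0].sum(), proj(W,[[.4838,.3131,.08],[.4838,.2331,.08],[.4838,.3931,.08],[.506,.258,.045]]))
go(.4838,.3131,.285,89.6)
```

```text
([301.5, 81.2], 0.98) 24793.0 [[267.95168046  89.30770112]
 [268.47707498 171.52440306]
 [267.36053702  -3.19776364]
 [289.29062451 143.55554343]]
cur [0.4915 0.2304 0.3291] hd 89.95 w 0.081 F [ 0.7 -0.3 -1.3] t 6.92  -> dx 8.27 dy -0.78 dz 4.41 yaw 0.4
```

View pics/w3.png

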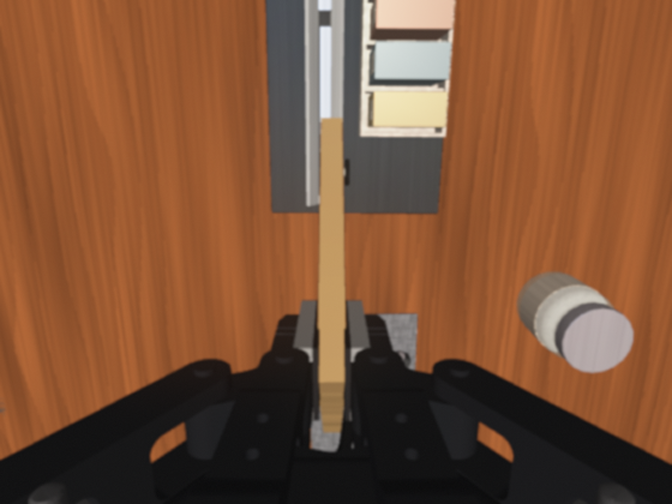

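The wrist view shows the board held and the stand ahead. The channel lips lie between columns 254 and 286, and the near base-plate corners are at (227,177) and (367,177).

Run:
```python
from h import *
W=arm.read_camera("wrist")
A=atz(W,(226.7,176.7),.008);B=atz(W,(366.7,177.5),.008);print(A,B,np.linalg.norm(A-B),np.degrees(np.arctan2(*(B-A)[[1,0]])), A+(B-A)*55/170+np.array([0,.1,0]))
print("lips",[atz(W,(c/1.2,r/1.2),.08).round(4) for c,r in((305.5,100),(343,60),(304.5,20),(318,205),(306,205))])
a=reg(W,"stand")[0]; b=reg(W,"header",(275,230))[0]
g=cv2.dilate(b,np.ones((7,7))); g[175:]=np.maximum(g[175:],0)
# mask out the board & grip region
def fitm(q):
    return [place(q,P) for P in STAND]
def cost(q):
    s=sil(W,fitm(q))*(1-g); m=a*(1-g); return 1-np.minimum(s,m).sum()/np.maximum(s,m).sum()
r=minimize(cost,[.4838,.3131,-.005],method="Nelder-Mead",options=dict(initial_simplex=[[.4838,.3131,0],[.49,.3131,0],[.4838,.32,0],[.4838,.3131,.05]],xatol=1e-4)); print(r.x,r.fun)
```

```text
[0.43109473 0.21357932 0.008     ] [0.6020802  0.21261689 0.008     ] 0.17098817743334394 -0.32249838255884067 [0.48641356 0.31326795 0.008     ]
lips [array([0.4709, 0.3177, 0.08  ]), array([0.5006, 0.3474, 0.08  ]), array([0.471 , 0.3759, 0.08  ]), array([0.4802, 0.233 , 0.08  ]), array([0.47 , 0.233, 0.08 ])]
[ 0.48446425  0.31362315 -0.00842325] 0.007725562732059488
```

Run:
```python
from h import *
W=arm.read_camera("wrist"); t=arm.get_obs()["tcp_pos"]
g=cv2.cvtColor(W["color"],cv2.COLOR_RGB2HSV)
hd=reg(W,"header",(275,230))[0]; r,c=np.nonzero(hd); print(r.min(),r.max(),[ (k,c[r==k].min(),c[r==k].max()) for k in (102,130,160,200,240,300,340)])
z=t[2]-.0526
print("col277 rgb rows",W["color"][92:104,276,0],W["color"][350:366,276,0])
for row in (r.min(),r.max()+1): print((atz(W,(277,row),z)-t).round(4))
for k in (102,130,170): # board upper edge centre in x
    print(k,(atz(W,((c[r==k].min()+c[r==k].max()+1)/2,k),z)-t).round(4))
go(.4850,.3132,.25,89.6)
```

```text
98 359 [(102, np.int64(267), np.int64(284)), (130, np.int64(266), np.int64(285)), (160, np.int64(266), np.int64(285)), (200, np.int64(265), np.int64(286)), (240, np.int64(265), np.int64(286)), (300, np.int64(265), np.int64(286)), (340, np.int64(267), np.int64(285))]
col277 rgb rows [177 176 176 176 178 181 187 191 192 193 192 193] [156 153 148 143 146 154 157 158 157 152 141 131 126 125 125 125]
[ 0.0007  0.0698 -0.0526]
[ 0.0003 -0.0706 -0.0526]
102 [ 0.0003  0.0681 -0.0526]
130 [ 0.0002  0.0555 -0.0526]
170 [-0.0001  0.0365 -0.0526]
cur [0.4922 0.2269 0.3293] hd 89.66 w 0.085 F [ 0.6  0.5 -1.2] t 7.17  -> dx 8.63 dy -0.77 dz 7.92 yaw 0.1
```

Call:
{"method": "send_rows", "body": {"targets": [{"dx": 2,"dy": -0.2,"dz": 0,"yaw": 0},{"dx": 4.5,"dy": -0.4,"dz": 0.5,"yaw": 0},{"dx": 7,"dy": -0.6,"dz": 2,"yaw": 0},{"dx": 8.2,"dy": -0.7,"dz": 4,"yaw": 0},{"dx": 8.4,"dy": -0.7,"dz": 6,"yaw": 0},{"dx": 8.4,"dy": -0.7,"dz": 7,"yaw": 0},{"dx": 8.4,"dy": -0.7,"dz": 7.5,"yaw": 0},{"dx": 8.4,"dy": -0.7,"dz": 7.5,"yaw": 0},{"dx": 8.4,"dy": -0.7,"dz": 7.5,"yaw": 0},{"dx": 8.4,"dy": -0.7,"dz": 7.5,"yaw": 0}]}}

```text
time_s: 8.0
tcp_pos: [0.4868, 0.3119, 0.2559]
tool_rot: [2.227, 2.215, 0.004]
wrist_force: [0.2, 0.5, -0.5]
width: 0.085
gripper_force: 58.8
```

Run:
```python
from h import *
W=arm.read_camera("wrist");a=arm.get_obs()["tcp_pos"]
T=arm.read_camera("side");b=arm.get_obs()["tcp_pos"]
S=arm.read_camera("scene");c=arm.get_obs()["tcp_pos"]; print(a,b,c)
w=W["color"][0:420,130:430]; t=cv2.resize(T["color"][110:400,230:380],None,fx=2,fy=2); w=cv2.resize(w,None,fx=1.38,fy=1.38)
cv2.imwrite("pics/m1.png",np.hstack([w[:580],t[:w.shape[0]]])[:, :800,::-1])
go(.4850,.3132,.2485,89.6)
```

```text
[0.48674557 0.31202967 0.25594517] [0.4866751  0.31213092 0.25595142] [0.48648503 0.31217708 0.25570634]
cur [0.4865 0.3122 0.2557] hd 89.71 w 0.082 F [ 0.1  0.2 -1.6] t 8.15  -> dx 0.10 dy -0.15 dz 0.72 yaw 0.1
```

View pics/m1.png

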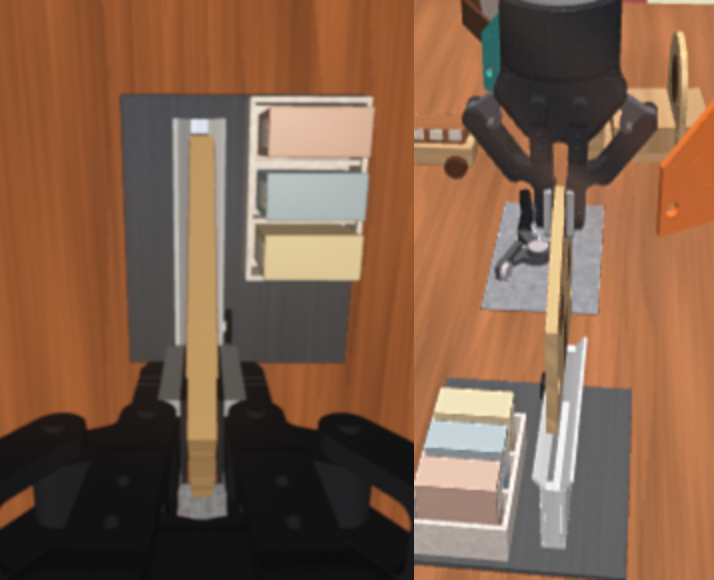

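The wrist part shows the board above the slot, with the far lip corners at raw (255,86) and (294,86). The side part shows the board hanging upright just above the lips.

Run:
```python
from h import *
W=arm.read_camera("wrist"); t=arm.get_obs()["tcp_pos"]; print(t)
f=lambda c,r:(c/1.38+130,r/1.38)
L=[atz(W,f(c,119),.08) for c in(172,226)]; print("lips far",np.round(L,4),np.mean(L,0).round(4))
for c,r in((122,94),(130,361),(345,361)): print("base",atz(W,f(c,r),.008).round(4))
a=reg(W,"stand")[0]; b=reg(W,"header",(276,230))[0]
g=cv2.dilate(b,np.ones((7,7))); g[245:]=1
def cost(q):
    s=sil(W,[place(q,P) for P in STAND[:1]])*(1-g); m=a*(1-g); return 1-np.minimum(s,m).sum()/np.maximum(s,m).sum()
r=minimize(cost,[.4838,.3131,-.005],method="Nelder-Mead",options=dict(initial_simplex=[[.4838,.3131,0],[.49,.3131,0],[.4838,.32,0],[.4838,.3131,.05]],xatol=1e-4)); print(r.x,r.fun)
rr,c=np.nonzero(b)
for k in (rr.min(),rr.max()+1): print((atz(W,(276.5,k),t[2]-.0526)).round(4))
for k in (110,150,190): print("bx",atz(W,((c[rr==k].min()+c[rr==k].max()+1)/2,k),t[2]-.0526).round(4))
```

```text
[0.48631499 0.3121877  0.25546271]
lips far [[0.4709 0.3934 0.08  ]
 [0.5011 0.3932 0.08  ]] [0.486  0.3933 0.08  ]
base [0.4331 0.4135 0.008 ]
base [0.4305 0.216  0.008 ]
base [0.5998 0.2151 0.008 ]
[ 0.48539779  0.3134206  -0.00725902] 0.035054705385077045
[0.4873 0.3814 0.2029]
[0.4868 0.2406 0.2029]
bx [0.4873 0.3765 0.2029]
bx [0.487  0.3581 0.2029]
bx [0.4869 0.3386 0.2029]
```

Call:
{"method": "send_rows", "body": {"targets": [{"dx": 0.24,"dy": -0.16,"dz": 0,"yaw": 0},{"dx": 0.24,"dy": -0.16,"dz": 0.3,"yaw": 0},{"dx": 0.24,"dy": -0.16,"dz": 1,"yaw": 0},{"dx": 0.24,"dy": -0.16,"dz": 2,"yaw": 0},{"dx": 0.24,"dy": -0.16,"dz": 3,"yaw": 0},{"dx": 0.24,"dy": -0.16,"dz": 3.7,"yaw": 0},{"dx": 0.24,"dy": -0.16,"dz": 4.3,"yaw": 0},{"dx": 0.24,"dy": -0.16,"dz": 4.8,"yaw": 0},{"dx": 0.24,"dy": -0.16,"dz": 5.2,"yaw": 0},{"dx": 0.24,"dy": -0.16,"dz": 5.5,"yaw": 0}]}}

```text
time_s: 9.13
tcp_pos: [0.4843, 0.3145, 0.1988]
tool_rot: [2.227, 2.216, 0.0]
wrist_force: [0.5, -0.7, -0.7]
width: 0.08
gripper_force: 58.9
```

Run:
```python
from h import *
W=arm.read_camera("wrist");T=arm.read_camera("side")
go(.4854,.3136,.1546,89.6)
w=cv2.resize(W["color"][0:420,130:430],None,fx=1.38,fy=1.38); t=cv2.resize(T["color"][110:400,230:380],None,fx=2,fy=2)
cv2.imwrite("pics/m2.png",np.hstack([w[:579],t[:579]])[:, :,::-1])
```

```text
cur [0.4842 0.3145 0.1988] hd 89.73 w 0.081 F [ 1.   0.3 -1.7] t 9.23  -> dx -0.09 dy 0.12 dz 4.42 yaw 0.1
```

Call:
{"method": "send_rows", "body": {"targets": [{"dx": 0,"dy": 0,"dz": 0.6,"yaw": 0},{"dx": 0,"dy": 0,"dz": 1.2,"yaw": 0},{"dx": 0,"dy": 0,"dz": 1.8,"yaw": 0},{"dx": 0,"dy": 0,"dz": 2.4,"yaw": 0},{"dx": 0,"dy": 0,"dz": 3,"yaw": 0},{"dx": 0,"dy": 0,"dz": 3.5,"yaw": 0},{"dx": 0,"dy": 0,"dz": 3.9,"yaw": 0},{"dx": 0,"dy": 0,"dz": 4.2,"yaw": 0},{"dx": 0,"dy": 0,"dz": 4.3,"yaw": 0},{"dx": 0,"dy": 0,"dz": 4.3,"yaw": 0}]}}

```text
time_s: 10.07
tcp_pos: [0.4843, 0.3146, 0.156]
tool_rot: [2.227, 2.216, 0.0]
wrist_force: [3.0, 0.8, -3.0]
width: 0.084
gripper_force: 58.6
```

Call:
{"method": "send_rows", "body": {"targets": [{"dx": 0,"dy": 0.03,"dz": 0.1,"yaw": 0},{"dx": 0,"dy": 0.05,"dz": 0.15,"yaw": 0},{"dx": 0,"dy": 0.05,"dz": 0.2,"yaw": 0},{"dx": 0,"dy": 0.05,"dz": 0.25,"yaw": 0},{"dx": 0,"dy": 0.05,"dz": 0.3,"yaw": 0},{"dx": 0,"dy": 0.05,"dz": 0.3,"yaw": 0},{"dx": 0,"dy": 0.05,"dz": 0.3,"yaw": 0},{"dx": 0,"dy": 0.05,"dz": 0.3,"yaw": 0},{"dx": 0,"dy": 0.05,"dz": 0.3,"yaw": 0},{"dx": 0,"dy": 0.05,"dz": 0.3,"yaw": 0}]}}

```text
time_s: 10.9
tcp_pos: [0.4848, 0.3147, 0.1546]
tool_rot: [2.226, 2.216, 0.001]
wrist_force: [0.4, -0.4, 4.7]
width: 0.083
gripper_force: 60.0
```

Run:
```python
from h import *
T=arm.read_camera("side");S=arm.read_camera("scene");W=arm.read_camera("wrist")
go(.4854,.3136,.1546,89.6)
w=cv2.resize(S["color"][170:370,340:500],None,fx=2.9,fy=2.9); t=cv2.resize(T["color"][190:400,230:350],None,fx=2.76,fy=2.76)
cv2.imwrite("pics/m2.png",np.hstack([w[:579],t[:579]])[:, :,::-1])
```

```text
cur [0.4848 0.3147 0.1546] hd 89.75 w 0.084 F [-0.  -0.4  4.9] t 11.05  -> dx -0.11 dy 0.06 dz 0.00 yaw 0.1
```

View pics/m2.png

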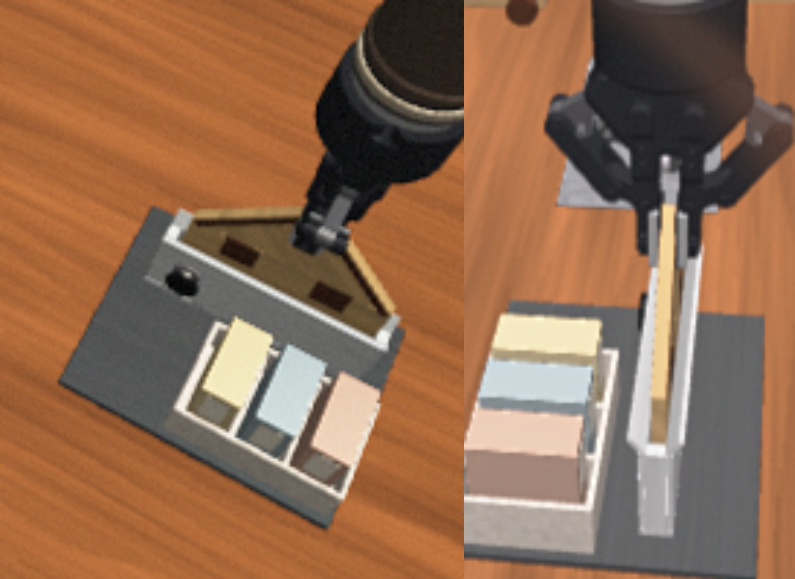

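The board is down in the slot: TCP z matches the seated height with about 6 N on the floor. Release and rise.

Call:
{"method": "send_rows", "body": {"targets": [{"dx": 0,"dy": 0,"dz": -0.1,"yaw": 0},{"dx": 0,"dy": 0,"dz": -0.1,"yaw": 0},{"dx": 0,"dy": 0,"dz": -0.1,"yaw": 0},{"dx": 0,"dy": 0,"dz": -0.1,"yaw": 0},{"dx": 0,"dy": 0,"dz": -0.1,"yaw": 0},{"dx": 0,"dy": 0,"dz": -0.5,"yaw": 0},{"dx": 0,"dy": 0,"dz": -2,"yaw": 0},{"dx": 0,"dy": 0,"dz": -4.5,"yaw": 0},{"dx": 0,"dy": 0,"dz": -7.5,"yaw": 0},{"dx": 0,"dy": 0,"dz": -10,"yaw": 0}], "jaw": 8.5}}

```text
time_s: 11.88
tcp_pos: [0.4846, 0.3146, 0.2548]
tool_rot: [-2.226, -2.216, -0.0]
wrist_force: [1.0, -0.3, 0.8]
width: 0.994
gripper_force: 0.0
```

Run:
```python
from h import *
W=arm.read_camera("wrist")
h=arm.masks_of(W,"header"); print([(r["xy"],r["score"]) for r in h])
b=h[0]["region"]; rr,c=np.nonzero(b)
print(rr.min(),rr.max(), atz(W,(276,rr.min()),.102).round(4))
go(.5282,-.0354,.22,85.2)
```

```text
[([277.5, 188.3], 0.7)]
101 277 [0.485  0.3842 0.102 ]
cur [0.4877 0.3163 0.2594] hd 89.75 w 0.996 F [ 0.  -0.   0.2] t 11.98  -> dx -35.17 dy 4.17 dz 3.79 yaw 4.5
```

Call:
{"method": "send_rows", "body": {"targets": [{"dx": -2.5,"dy": 0.3,"dz": -0.5,"yaw": 0.4},{"dx": -6.5,"dy": 0.8,"dz": -0.5,"yaw": 0.8},{"dx": -10.5,"dy": 1.2,"dz": -0.5,"yaw": 1.2},{"dx": -14.5,"dy": 1.6,"dz": -0.5,"yaw": 1.7},{"dx": -18.5,"dy": 2.1,"dz": -0.3,"yaw": 2.2},{"dx": -22.5,"dy": 2.6,"dz": 0.5,"yaw": 2.7},{"dx": -26.5,"dy": 3.2,"dz": 1.5,"yaw": 3.3},{"dx": -30.5,"dy": 3.7,"dz": 2.5,"yaw": 4},{"dx": -33.8,"dy": 4,"dz": 3.5,"yaw": 4.5},{"dx": -35.2,"dy": 4.2,"dz": 3.8,"yaw": 4.5}]}}

```text
time_s: 12.82
tcp_pos: [0.5236, -0.0414, 0.2131]
tool_rot: [-2.314, -2.122, 0.005]
wrist_force: [-0.5, 0.4, -0.2]
width: 0.997
gripper_force: 0.0
```

Run:
```python
from h import *
S=arm.read_camera("scene");W=arm.read_camera("wrist"); save(W,"w4.png",s=1.2)
for t,z in(("pliers",.0),("pliers_grip",.015),("pliers_jaw",.015),("mat",0)):
    print(t,[(np.round(r["xy"],0).tolist(),round(r["score"],2),atz(W,r["xy"],z).round(4)) for r in arm.place_of(W,t)[:2]])
print(reg(W,"pliers")[1:])
go(.5282,-.0354,.22,85.2)
```

```text
pliers [([282.0, 115.0], 0.78, array([0.5334, 0.0152, 0.    ]))]
pliers_grip [([285.0, 172.0], 0.63, array([ 0.532 , -0.0336,  0.015 ]))]
pliers_jaw []
mat [([278.0, 133.0], 0.79, array([ 5.29e-01, -2.00e-04,  0.00e+00]))]
([281.0, 139.7], 0.63)
cur [ 0.5251 -0.0364  0.2155] hd 85.33 w 1.001 F [ 0.1  0.3 -0.2] t 13.17  -> dx 0.13 dy 0.30 dz -0.45 yaw 0.1
```

View pics/w4.png

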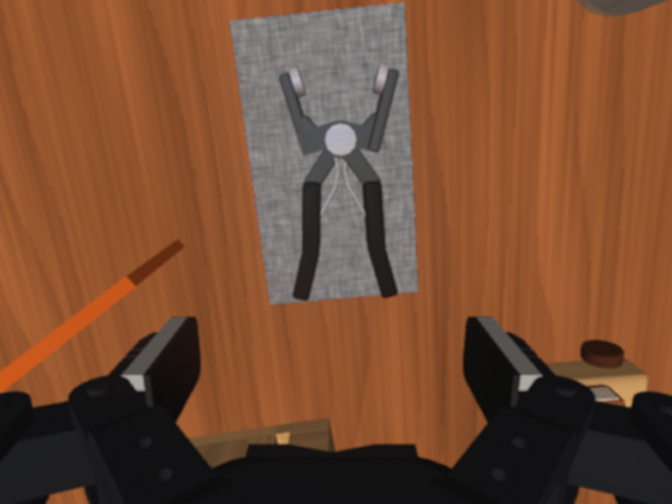

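The wrist view shows the pliers on the mat: hinge at raw (283,116), pads at (247,68) and (319,66), tails at (251,248) and (324,245). They lie almost along the tool x axis.

Run:
```python
from h import *
W=arm.read_camera("wrist"); t=arm.get_obs()["tcp_pos"]; print(t)
f=lambda c,r,z:atz(W,(c/1.2,r/1.2),z).round(4)
hg=f(340,139,.027); L=f(297,82,.018);Rr=f(383,79,.018); tl=f(301,298,.02);tr=f(389,294,.02)
print("hinge",hg,"pads",(L+Rr)/2,np.linalg.norm(L-Rr),"tails",(tl+tr)/2)
d=(L+Rr)/2-(tl+tr)/2; print(np.degrees(np.arctan2(d[1],d[0])),np.linalg.norm(d))
d=d/np.linalg.norm(d); print("grip",hg-.05*d)
hsv=cv2.cvtColor(W["color"],cv2.COLOR_RGB2HSV)[:,:,2]
M=[f(*p,.003) for p in((232,20),(404,3),(418,291),(270,303))]; print("mat",np.mean(M,0),M)
g=hg-.05*d; go(g[0],g[1],.03,np.degrees(np.arctan2(d[1],d[0])))
```

```text
[ 0.52511922 -0.03640798  0.21562972]
hinge [0.536  0.0214 0.027 ] pads [0.5391 0.0597 0.018 ] 0.05866685606030034 tails [ 0.5311 -0.0961  0.02  ]
87.06056464297633 0.15601807587584204
grip [ 0.53343619 -0.02853011  0.02764095]
mat [0.528825 0.001625 0.003   ] [array([0.4682, 0.1063, 0.003 ]), array([0.5869, 0.1073, 0.003 ]), array([ 0.5903, -0.1032,  0.003 ]), array([ 0.4699, -0.1039,  0.003 ])]
cur [ 0.5251 -0.0364  0.2156] hd 85.34 w 0.994 F [ 0.5 -0.3  0.4] t 13.22  -> dx 0.85 dy 0.76 dz 18.56 yaw -1.7
```

Call:
{"method": "send_rows", "body": {"targets": [{"dx": 0.5,"dy": 0.4,"dz": 1.5,"yaw": -1.7},{"dx": 0.8,"dy": 0.7,"dz": 4,"yaw": -1.7},{"dx": 0.8,"dy": 0.7,"dz": 7.5,"yaw": -1.7},{"dx": 0.8,"dy": 0.7,"dz": 11,"yaw": -1.7},{"dx": 0.8,"dy": 0.7,"dz": 14,"yaw": -1.7},{"dx": 0.8,"dy": 0.7,"dz": 16,"yaw": -1.7},{"dx": 0.8,"dy": 0.7,"dz": 17.5,"yaw": -1.7},{"dx": 0.8,"dy": 0.7,"dz": 18.5,"yaw": -1.7},{"dx": 0.8,"dy": 0.7,"dz": 19,"yaw": -1.7},{"dx": 0.8,"dy": 0.7,"dz": 19.3,"yaw": -1.7}]}}

```text
time_s: 14.05
tcp_pos: [0.5329, -0.0296, 0.0221]
tool_rot: [-2.279, -2.163, -0.0]
wrist_force: [0.0, 0.7, -0.2]
width: 0.999
gripper_force: 0.0
```

Run:
```python
from h import *
W=arm.read_camera("wrist"); save(W,"w5.png",s=1.2)
go(.533,-.029,.022,87)
W=arm.read_camera("wrist")
go(.533,-.029,.022,87)
```

```text
cur [ 0.533  -0.0298  0.0222] hd 86.98 w 0.996 F [ 1.1 -1.   0.5] t 14.1  -> dx 0.08 dy -0.00 dz 0.02 yaw -0.0
cur [ 0.5332 -0.03    0.0227] hd 86.97 w 0.995 F [ 0.2 -0.1 -0.4] t 14.15  -> dx 0.10 dy -0.03 dz 0.07 yaw -0.0
```

View pics/w5.png

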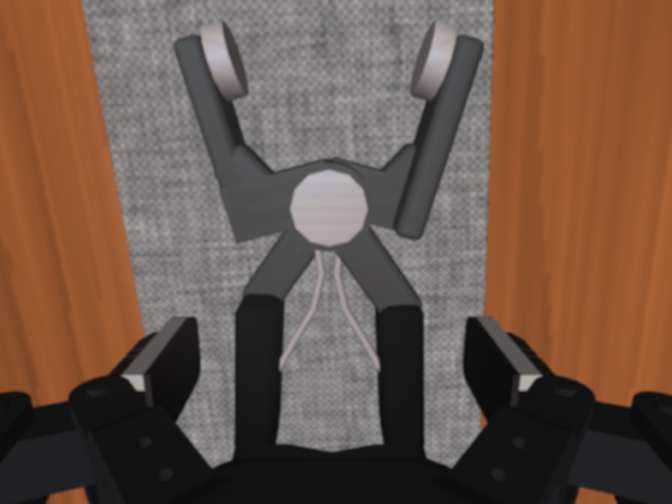

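The pliers are centred between the fingers (hinge at raw (274,173)). Closing to the carrying grip.

Call:
{"method": "send_rows", "body": {"targets": [{"dx": 0,"dy": 0,"dz": 0,"yaw": 0},{"dx": 0,"dy": 0,"dz": 0,"yaw": 0},{"dx": 0,"dy": 0,"dz": 0,"yaw": 0},{"dx": 0,"dy": 0,"dz": 0,"yaw": 0},{"dx": 0,"dy": 0,"dz": 0,"yaw": 0},{"dx": 0,"dy": 0,"dz": 0,"yaw": 0},{"dx": 0,"dy": 0,"dz": 0.1,"yaw": 0},{"dx": 0,"dy": 0,"dz": 0.1,"yaw": 0},{"dx": 0,"dy": 0,"dz": 0.1,"yaw": 0},{"dx": 0,"dy": 0,"dz": 0.1,"yaw": 0}], "jaw": 5.2, "newtons": 40}}

```text
time_s: 14.98
tcp_pos: [0.5342, -0.0307, 0.0241]
tool_rot: [2.278, 2.16, 0.002]
wrist_force: [-2.7, -0.1, 12.9]
width: 0.613
gripper_force: 11.1
```

Run:
```python
from h import *
W=arm.read_camera("wrist"); save(W,"w6.png",s=1.2); t=arm.get_obs()
print(t["width"]*.0854,t["gripper_force"])
go(.533,-.029,.020,87)
for z in (.021,.027): print((atz(W,(274,173),z)-t["tcp_pos"]).round(4))
for n in("pliers_jaw","pliers"): print(n,[(np.round(r["xy"],0).tolist(),round(r["score"],2)) for r in arm.place_of(W,n)[:2]])
```

```text
0.052355517242910536 11.073620170354843
cur [ 0.5342 -0.0307  0.0241] hd 86.96 w 0.613 F [-2.3 -0.5 12.5] t 15.03  -> dx 0.16 dy -0.13 dz 0.41 yaw -0.0
[ 0.0018  0.0435 -0.0031]
[0.0019 0.0446 0.0029]
pliers_jaw []
pliers [([274.0, 155.0], 0.74)]
```

Call:
{"method": "send_rows", "body": {"targets": [{"dx": 0,"dy": 0,"dz": -0.5,"yaw": 0},{"dx": 0,"dy": 0,"dz": -1.5,"yaw": 0},{"dx": 0,"dy": 0,"dz": -3,"yaw": 0},{"dx": 0.5,"dy": -0.2,"dz": -5,"yaw": 0},{"dx": 2,"dy": -0.8,"dz": -6.6,"yaw": -0.5},{"dx": 4.5,"dy": -1.8,"dz": -6.6,"yaw": -1},{"dx": 7.5,"dy": -3,"dz": -6.6,"yaw": -1.5},{"dx": 10,"dy": -4.1,"dz": -6.6,"yaw": -2},{"dx": 12,"dy": -4.9,"dz": -6.6,"yaw": -2.6},{"dx": 12.8,"dy": -5.2,"dz": -6.6,"yaw": -2.6}]}}

```text
time_s: 15.97
tcp_pos: [0.4858, 0.1025, 0.0875]
tool_rot: [-2.227, -2.214, 0.001]
wrist_force: [-1.0, -0.0, -2.1]
width: 0.613
gripper_force: 8.0
```

Run:
```python
from h import *
W=arm.read_camera("wrist");W=arm.read_camera("wrist"); save(W,"w7.png",s=1.2)
o=arm.get_obs(); print(o["width"]*.0854,o["gripper_force"])
go(.4848+.0045,.12,.054,89.6)
print(proj(W,[[.507,.2586,.045],[.4725,.2586,.045],[.4848,.2336,.08]]))
```

```text
0.052049063573347785 8.00873726606369
cur [0.487  0.1014 0.0875] hd 89.68 w 0.609 F [ 0.7 -0.5 -3.2] t 16.07  -> dx 1.86 dy 0.22 dz 3.35 yaw 0.1
[[ 329.98105506 -144.90453927]
 [ 237.13076751 -144.25204406]
 [ 269.06287719 -119.59718359]]
```

View pics/w7.png

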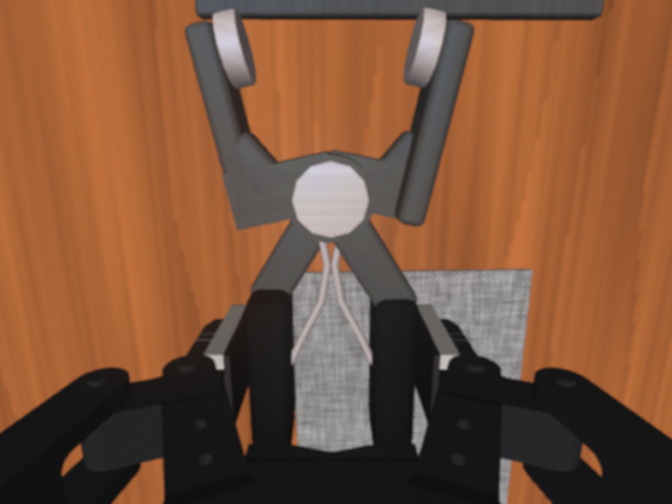

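The pliers hang straight with 8 N on the grip; hinge at raw (275,167), pads at (196,39) and (354,39), base plate's near edge at row 14. That was my last picture view; from here I go by numbers.

Run:
```python
from h import *
W=arm.read_camera("wrist"); o=arm.get_obs(); t=o["tcp_pos"]; M=R.from_rotvec(o["tool_rot"]).as_matrix()
print(t)
f=lambda c,r,z:M.T@(atz(W,(c/1.2,r/1.2),t[2]+z)-t)
print("hinge",f(330,200,.003).round(4),f(330,200,-.003).round(4))
for z in(-.009,-.002): 
    a,b=f(235,47,z),f(425,47,z); print("pads",a.round(4),b.round(4),((a+b)/2).round(4))
print("base corners",atz(W,(197/1.2,17.5/1.2),.008).round(4),atz(W,(603/1.2,16/1.2),.008).round(4))
go(.4848+.0045,.12,.054,89.6)
```

```text
[0.48762983 0.1005041  0.0875943 ]
hinge [ 0.0476 -0.0009 -0.003 ] [ 0.0466 -0.0009  0.003 ]
pads [ 0.0883 -0.0273  0.0089] [0.0884 0.0253 0.009 ] [ 0.0883 -0.001   0.009 ]
pads [ 0.0872 -0.0259  0.0019] [0.0873 0.024  0.002 ] [ 0.0872 -0.001   0.002 ]
base corners [0.4317 0.2119 0.008 ] [0.6009 0.2116 0.008 ]
cur [0.4876 0.1005 0.0876] hd 89.64 w 0.612 F [ 0.1  0.2 -3.1] t 16.12  -> dx 1.95 dy 0.15 dz 3.36 yaw 0.0
```

Call:
{"method": "send_rows", "body": {"targets": [{"dx": 0,"dy": 0.2,"dz": 0.5,"yaw": 0},{"dx": 0,"dy": 0.3,"dz": 1.5,"yaw": 0},{"dx": 0,"dy": 0.3,"dz": 2.5,"yaw": 0},{"dx": 0,"dy": 0.3,"dz": 3.1,"yaw": 0},{"dx": 0,"dy": 0.3,"dz": 3.4,"yaw": 0},{"dx": 0,"dy": 0.3,"dz": 3.4,"yaw": 0},{"dx": 0.5,"dy": 0.3,"dz": 3.4,"yaw": 0},{"dx": 1,"dy": 0.3,"dz": 3.4,"yaw": 0},{"dx": 1,"dy": 0.3,"dz": 3.4,"yaw": 0},{"dx": 1,"dy": 0.3,"dz": 3.4,"yaw": 0}]}}

```text
time_s: 16.95
tcp_pos: [0.4911, 0.1109, 0.0538]
tool_rot: [2.229, 2.213, 0.001]
wrist_force: [1.0, 0.3, -2.2]
width: 0.614
gripper_force: 8.0
```

Run:
```python
from h import *
for c in("scene","side"):
    p=arm.read_camera(c); o=arm.get_obs()
    for n in("stud_head","pliers_jaw","pliers"): print(c,n,[(np.round(r["xy"],1).tolist(),round(r["score"],2)) for r in arm.place_of(p,n)[:2]])
    print(o["tcp_pos"], "expect jaw",proj(p,o["tcp_pos"]+[-.0007,.09,-.009]), "stud",proj(p,[.4855+.022,.258,.045]))
go(.4903,.168,.054,89.6)
```

```text
scene stud_head [([401.5, 268.4], 0.66), ([423.1, 280.5], 0.22)]
scene pliers_jaw [([383.0, 250.2], 0.56)]
scene pliers [([360.5, 243.4], 0.66)]
[0.49099258 0.11073159 0.05374616] expect jaw [[378.75496193 248.95490762]] stud [[400.92012798 267.86339401]]
side stud_head [([291.8, 304.5], 0.42), ([305.1, 344.9], 0.28)]
side pliers_jaw [([305.0, 281.9], 0.91)]
side pliers [([306.4, 269.0], 0.77)]
[0.49070212 0.11033791 0.05347569] expect jaw [[304.61350223 281.90085978]] stud [[291.94507038 302.92837604]]
cur [0.4906 0.1103 0.0534] hd 89.53 w 0.612 F [ 0.1 -0.2 -1.2] t 17.35  -> dx 5.77 dy -0.08 dz -0.06 yaw -0.1
```

Call:
{"method": "send_rows", "body": {"targets": [{"dx": 0.6,"dy": -0.05,"dz": 0,"yaw": 0},{"dx": 1.3,"dy": -0.05,"dz": 0,"yaw": 0},{"dx": 2,"dy": -0.05,"dz": 0,"yaw": 0},{"dx": 2.7,"dy": -0.05,"dz": 0,"yaw": 0},{"dx": 3.4,"dy": -0.05,"dz": 0,"yaw": 0},{"dx": 4.1,"dy": -0.05,"dz": 0,"yaw": 0},{"dx": 4.7,"dy": -0.05,"dz": 0,"yaw": 0},{"dx": 5.3,"dy": -0.05,"dz": 0,"yaw": 0},{"dx": 5.6,"dy": -0.05,"dz": 0,"yaw": 0},{"dx": 5.8,"dy": -0.05,"dz": 0,"yaw": 0}]}}

```text
time_s: 18.18
tcp_pos: [0.4906, 0.1689, 0.0533]
tool_rot: [2.23, 2.213, 0.0]
wrist_force: [-0.2, -0.3, -3.2]
width: 0.612
gripper_force: 8.0
```

Run:
```python
from h import *
p=arm.read_camera("scene")
for n in("stud_head","pliers_jaw"): print(n,[(np.round(r["xy"],1).tolist(),round(r["score"],2)) for r in arm.place_of(p,n)[:2]])
t=arm.get_obs()["tcp_pos"]; print(proj(p,t+[-.0007,.09,-.009]))
go(.4855-.0004+.0019+.0007,.168,.054,89.6)
```

```text
stud_head [([403.3, 270.2], 0.38)]
pliers_jaw [([404.2, 265.5], 0.97)]
[[404.22378754 261.55524702]]
cur [0.4905 0.1683 0.0533] hd 89.56 w 0.616 F [-0.7 -0.1 -1.5] t 18.33  -> dx -0.04 dy -0.28 dz -0.07 yaw -0.0
```

Call:
{"method": "send_rows", "body": {"targets": [{"dx": 0,"dy": -0.1,"dz": 0,"yaw": 0},{"dx": 0,"dy": -0.2,"dz": 0,"yaw": 0},{"dx": 0,"dy": -0.25,"dz": 0,"yaw": 0},{"dx": 0,"dy": -0.25,"dz": 0,"yaw": 0},{"dx": 0,"dy": -0.25,"dz": 0,"yaw": 0},{"dx": 0,"dy": -0.25,"dz": 0,"yaw": 0},{"dx": 0,"dy": -0.25,"dz": 0,"yaw": 0},{"dx": 0,"dy": -0.25,"dz": 0,"yaw": 0},{"dx": 0,"dy": -0.25,"dz": 0,"yaw": 0},{"dx": 0,"dy": -0.25,"dz": 0,"yaw": 0}], "jaw": 4.2, "newtons": 40}}

```text
time_s: 19.17
tcp_pos: [0.4871, 0.1674, 0.0527]
tool_rot: [-2.229, -2.213, 0.004]
wrist_force: [0.1, -4.9, -2.1]
width: 0.496
gripper_force: 11.0
```

Call:
{"method": "send_rows", "body": {"targets": [{"dx": 0,"dy": 0,"dz": 0,"yaw": 0},{"dx": 0,"dy": 0,"dz": 0,"yaw": 0},{"dx": 0,"dy": 0,"dz": 0,"yaw": 0},{"dx": 0,"dy": 0,"dz": 0,"yaw": 0},{"dx": 0,"dy": 0,"dz": 0,"yaw": 0},{"dx": 0,"dy": 0,"dz": 0,"yaw": 0},{"dx": 0,"dy": 0,"dz": 0,"yaw": 0},{"dx": 0,"dy": 0,"dz": 0,"yaw": 0},{"dx": 0,"dy": 0,"dz": 0,"yaw": 0},{"dx": 0,"dy": 0,"dz": 0,"yaw": 0}], "jaw": 3.6}}

```text
time_s: 20.0
tcp_pos: [0.4867, 0.1664, 0.0526]
tool_rot: [2.228, 2.214, -0.008]
wrist_force: [-0.1, -8.9, -1.8]
width: 0.427
gripper_force: 15.3
```

Call:
{"method": "send_rows", "body": {"targets": [{"dx": -0.1,"dy": 0,"dz": 0,"yaw": 0},{"dx": -0.2,"dy": 0,"dz": 0,"yaw": 0},{"dx": -0.2,"dy": 0,"dz": 0,"yaw": 0},{"dx": -0.2,"dy": 0,"dz": 0,"yaw": 0},{"dx": -0.2,"dy": 0,"dz": 0,"yaw": 0},{"dx": -0.2,"dy": 0,"dz": 0,"yaw": 0},{"dx": -0.2,"dy": 0,"dz": 0,"yaw": 0},{"dx": -0.2,"dy": 0,"dz": 0,"yaw": 0},{"dx": -0.2,"dy": 0,"dz": 0,"yaw": 0},{"dx": -0.2,"dy": 0,"dz": 0,"yaw": 0}], "jaw": 3.6}}

```text
time_s: 20.83
tcp_pos: [0.4873, 0.166, 0.053]
tool_rot: [-2.229, -2.213, 0.003]
wrist_force: [-2.2, -5.1, -2.1]
width: 0.424
gripper_force: 13.7
```

Run:
```python
from h import *
for c in("scene","side","wrist"):
    p=arm.read_camera(c); t=arm.get_obs()["tcp_pos"]
    for n in("stud_head","pliers_jaw","pliers","pliers_grip","header"): print(c,n,[(np.round(r["xy"],1).tolist(),round(r["score"],2)) for r in arm.place_of(p,n)[:2]])
    print(proj(p,t+[-.0007,.09,-.009]),proj(p,t+[-.0007,.045,-.021]),"stud out/home",proj(p,[[.4855+.022,.258,.045],[.4855+.016,.258,.045]]))
go(.4877,.168,.054,89.6); print(arm.get_obs()["wrist_torque"],arm.get_obs()["gripper_force"])
```

```text
scene stud_head [([402.9, 266.4], 0.52)]
scene pliers_jaw [([414.3, 253.8], 0.74), ([367.9, 237.1], 0.5)]
scene pliers [([387.6, 249.8], 0.68)]
scene pliers_grip [([370.0, 236.1], 0.8)]
scene header [([424.0, 275.0], 0.86), ([129.8, 183.2], 0.78)]
[[403.74511563 259.91486028]] [[382.69504092 252.73307398]] stud out/home [[400.92012798 267.86339401]
 [402.02714451 265.62727527]]
side stud_head [([292.6, 304.3], 0.38)]
side pliers_jaw [([305.0, 288.4], 0.78), ([239.3, 193.6], 0.26)]
side pliers [([303.9, 278.6], 0.77)]
side pliers_grip [([311.5, 256.0], 0.61)]
side header [([278.3, 164.5], 0.73), ([307.4, 342.4], 0.6)]
[[304.27574698 303.27522077]] [[306.09234078 291.21719429]] stud out/home [[291.94507038 302.92837604]
 [295.44902443 303.12733808]]
wrist stud_head [([338.6, 22.3], 0.83), ([276.5, 313.9], 0.33)]
wrist pliers_jaw []
wrist pliers [([284.0, 145.4], 0.85)]
wrist pliers_grip [([276.7, 313.2], 0.74)]
wrist header []
[[271.50441147  30.80848096]] [[273.04909284 161.33041308]] stud out/home [[335.50231118  23.1490232 ]
 [317.1075483   23.29155401]]
cur [0.4873 0.166  0.053 ] hd 89.58 w 0.424 F [-1.1 -4.5 -1.9] t 21.73  -> dx 0.20 dy 0.04 dz -0.10 yaw -0.0
[-0.60359064  0.28290614  0.17476842] 13.661175183369778
```

Run:
```python
from h import *
p=arm.read_camera("wrist"); t=arm.get_obs()["tcp_pos"]
for name,im in(("now",p["color"]),("w6",cv2.imread("pics/w6.png")[:,:,::-1]),("w7",cv2.imread("pics/w7.png")[:,:,::-1])):
    g=cv2.cvtColor(np.ascontiguousarray(im),cv2.COLOR_RGB2GRAY)
    if g.shape[0]!=420: g=cv2.resize(g,(560,420),interpolation=cv2.INTER_AREA)
    c=cv2.HoughCircles(g[100:230,200:350],cv2.HOUGH_GRADIENT,1,40,param1=120,param2=18,minRadius=24,maxRadius=42)
    print(name,None if c is None else (c[0][:2]+[200,100,0]).round(1))
    for r in (270,300,330): 
        d=np.nonzero(g[r,180:380]<45)[0]+180; s=np.split(d,np.nonzero(np.diff(d)>1)[0]+1); print(r,[(a[0],a[-1]) for a in s if len(a)>4])
m=reg(p,"pliers"); r,c=np.nonzero(m[0])
for k in (10,30,50,70,90,110,130,150): 
    d=c[r==k]; 
    if len(d): s=np.split(d,np.nonzero(np.diff(d)>1)[0]+1); print(k,[(a[0],a[-1]) for a in s if len(a)>2])
m=reg(p,"stud_head"); print("stud",m[1:],m[0].sum()); r,c=np.nonzero(m[0]); print(r.min(),r.max(),c.min(),c.max())
```

```text
now [[253.5 159.5  41.4]]
270 [(np.int64(194), np.int64(258)), (np.int64(329), np.int64(343)), (np.int64(348), np.int64(358))]
300 [(np.int64(180), np.int64(268)), (np.int64(279), np.int64(321)), (np.int64(327), np.int64(338)), (np.int64(346), np.int64(379))]
330 [(np.int64(180), np.int64(266)), (np.int64(274), np.int64(333)), (np.int64(337), np.int64(379))]
w6 [[274.5 164.5  32.2]]
270 [(np.int64(199), np.int64(242)), (np.int64(309), np.int64(353)), (np.int64(370), np.int64(378))]
300 [(np.int64(190), np.int64(240)), (np.int64(311), np.int64(363))]
330 [(np.int64(180), np.int64(202)), (np.int64(209), np.int64(244)), (np.int64(308), np.int64(343)), (np.int64(350), np.int64(379))]
w7 [[274.5 165.5  31.3]]
270 [(np.int64(199), np.int64(242)), (np.int64(309), np.int64(353)), (np.int64(370), np.int64(378))]
300 [(np.int64(191), np.int64(241)), (np.int64(311), np.int64(362))]
330 [(np.int64(180), np.int64(202)), (np.int64(208), np.int64(244)), (np.int64(308), np.int64(343)), (np.int64(350), np.int64(379))]
10 [(np.int64(148), np.int64(201)), (np.int64(333), np.int64(389))]
30 [(np.int64(151), np.int64(202)), (np.int64(333), np.int64(387))]
50 [(np.int64(155), np.int64(202)), (np.int64(333), np.int64(386))]
70 [(np.int64(157), np.int64(203)), (np.int64(332), np.int64(385))]
90 [(np.int64(159), np.int64(205)), (np.int64(322), np.int64(384))]
110 [(np.int64(159), np.int64(385))]
130 [(np.int64(163), np.int64(383))]
150 [(np.int64(164), np.int64(382))]
stud ([329.2, 34.0], 0.92) 559.0
0 62 323 333
```

Run:
```python
from h import *
p=arm.read_camera("wrist")
def runs(d): s=np.split(d,np.nonzero(np.diff(d)>1)[0]+1); return [(int(a[0]),int(a[-1])) for a in s if len(a)>3]
w7=cv2.resize(cv2.imread("pics/w7.png")[:,:,::-1],(560,420),interpolation=cv2.INTER_AREA)
m=reg(p,"pliers")[0]
for name,im in(("now",p["color"]),("w7",w7)):
    hsv=cv2.cvtColor(np.ascontiguousarray(im),cv2.COLOR_RGB2HSV)
    b=((hsv[:,:,2]>140)&(hsv[:,:,1]<40)).astype(np.uint8); n,_,st,ce=cv2.connectedComponentsWithStats(b)
    print(name,"bright",[(st[i].tolist(),ce[i].round(0).tolist()) for i in range(1,n) if st[i,4]>150])
print("mask");[print(k,runs(np.nonzero(m[k])[0])) for k in range(140,380,25)]
for k in range(170,340,25): print(k,p["color"][k,150:400:10].mean(1).astype(int).tolist())
print("w7");
for k in range(170,340,25): print(k,w7[k,150:400:10].mean(1).astype(int).tolist())
o=arm.get_obs();print(o["width"],o["gripper_force"],o["wrist_force"],o["wrist_torque"])
```

```text
now bright [([200, 0, 126, 103, 9310], [266.0, 55.0]), ([213, 114, 77, 88, 5078], [251.0, 158.0]), ([259, 232, 22, 102, 640], [268.0, 282.0]), ([402, 380, 34, 40, 503], [415.0, 406.0])]
w7 bright [([345, 7, 26, 54, 946], [358.0, 33.0]), ([177, 8, 28, 51, 917], [190.0, 34.0]), ([243, 134, 64, 64, 3128], [275.0, 166.0]), ([243, 202, 67, 173, 6630], [276.0, 298.0]), ([342, 225, 100, 90, 4311], [401.0, 258.0]), ([344, 330, 11, 44, 249], [349.0, 354.0]), ([417, 384, 8, 36, 179], [420.0, 401.0])]
mask
140 [(163, 383)]
165 [(175, 381)]
190 [(224, 300)]
215 [(232, 309)]
240 [(226, 318)]
265 [(213, 340)]
290 [(204, 341)]
315 [(211, 335)]
340 [(218, 329)]
365 [(224, 323)]
170 [118, 115, 120, 115, 119, 133, 130, 188, 187, 189, 189, 190, 190, 190, 91, 60, 54, 108, 100, 85, 87, 83, 63, 123, 119]
195 [119, 115, 121, 118, 119, 132, 130, 127, 104, 180, 189, 190, 188, 93, 74, 62, 116, 122, 119, 118, 117, 120, 120, 120, 119]
220 [125, 115, 125, 122, 117, 134, 129, 127, 131, 86, 88, 84, 85, 87, 89, 69, 65, 121, 119, 118, 116, 126, 117, 118, 120]
245 [126, 117, 117, 122, 114, 121, 129, 128, 83, 83, 85, 
[... 627 characters left out ...]
 103, 95]
220 [97, 105, 112, 106, 104, 106, 111, 85, 83, 85, 84, 109, 158, 157, 77, 82, 84, 83, 72, 106, 112, 102, 97, 100, 95]
245 [99, 95, 108, 105, 107, 101, 37, 27, 29, 45, 137, 148, 152, 150, 154, 150, 79, 81, 81, 79, 157, 142, 135, 152, 160]
270 [101, 93, 95, 30, 97, 29, 30, 32, 33, 26, 138, 137, 140, 144, 142, 149, 27, 30, 29, 29, 23, 98, 38, 85, 146]
295 [96, 28, 70, 133, 30, 22, 27, 28, 29, 26, 137, 135, 142, 145, 142, 117, 69, 29, 27, 25, 19, 20, 135, 105, 23]
320 [24, 24, 23, 24, 49, 18, 24, 25, 28, 24, 129, 145, 130, 150, 135, 144, 21, 27, 25, 21, 17, 36, 22, 21, 21]
0.42703742121122396 13.661163815959299 [-2.2049793  -5.19104447 -1.50428429] [-0.52906692  0.27682011  0.14087271]
```

Run:
```python
from h import *
S=arm.read_camera("scene");T=arm.read_camera("side")
for n,a,b in(("jaw",(414.3,253.8),(305,288.4)),("hinge-under",(387.6,249.8),(303.9,278.6)),("grip",(370,236.1),(311.5,256))): print(n,tri([(S,a),(T,b)]).round(4))
for n in("pliers","header"):
    a=reg(S,n,(390,250) if n=="pliers" else (424,260));b=reg(T,n,(305,285) if n=="pliers" else (305,320))
    for q in(a,b):
        r,c=np.nonzero(q[0]); print(n,q[1:],q[0].sum(),"rows",r.min(),r.max(),"cols",c.min(),c.max())
```

```text
jaw [0.486  0.2675 0.0853]
hinge-under [0.4918 0.2171 0.0639]
grip [0.4844 0.1715 0.0766]
pliers ([385.2, 240.7], 0.75) 830.0 rows 217 262 cols 337 416
pliers ([312.6, 271.3], 0.66) 926.0 rows 245 301 cols 290 324
header ([444.4, 255.5], 0.86) 1658.0 rows 240 284 cols 404 474
header ([304.5, 303.9], 0.58) 679.0 rows 265 349 cols 298 310
```

The pliers have ridden up about 30 mm and rolled in the grip during the squeeze, and the stud is still out. I ease the grip, back off, and check.

Call:
{"method": "send_rows", "body": {"targets": [{"dx": 0,"dy": 0,"dz": 0,"yaw": 0},{"dx": 0,"dy": 0.1,"dz": 0,"yaw": 0},{"dx": 0,"dy": 0.2,"dz": 0,"yaw": 0},{"dx": 0,"dy": 0.25,"dz": 0,"yaw": 0},{"dx": -1,"dy": 0.25,"dz": 0,"yaw": 0},{"dx": -2.5,"dy": 0.25,"dz": 0,"yaw": 0},{"dx": -4,"dy": 0.25,"dz": 0,"yaw": 0},{"dx": -5.5,"dy": 0.25,"dz": 0,"yaw": 0},{"dx": -6.5,"dy": 0.25,"dz": 0,"yaw": 0},{"dx": -6.5,"dy": 0.25,"dz": 0,"yaw": 0}], "jaw": 5.0}}

```text
time_s: 23.12
tcp_pos: [0.4901, 0.0995, 0.0533]
tool_rot: [2.233, 2.21, -0.001]
wrist_force: [-0.4, 0.6, -2.6]
width: 0.589
gripper_force: 8.9
```

```bash
cat >> h.py <<'E'
def pl():
    S=arm.read_camera("scene");T=arm.read_camera("side");W=arm.read_camera("wrist"); t=arm.get_obs()["tcp_pos"]
    for n in("pliers","pliers_jaw","pliers_grip"):
        a=arm.place_of(S,n);b=arm.place_of(T,n);c=arm.place_of(W,n)
        s=[(round(x[0]["score"],2) if x else None) for x in(a,b,c)]
        v=[(p,x[0]["xy"]) for p,x in((S,a),(T,b)) if x]; 
        print(n,s,(tri(v)-t).round(4) if len(v)>1 else None,(tri(v+[(W,c[0]["xy"])])-t).round(4) if c and v else None)
    hsv=cv2.cvtColor(W["color"],cv2.COLOR_RGB2HSV)
    b=((hsv[:,:,2]>140)&(hsv[:,:,1]<40)).astype(np.uint8); n,_,st,ce=cv2.connectedComponentsWithStats(b)
    print("bright",[(st[i].tolist(),ce[i].round(0).tolist()) for i in range(1,n) if st[i,4]>400 and st[i,1]<200])
    o=arm.get_obs(); print("w",o["width"]*.0854,o["gripper_force"],o["wrist_force"].round(1),o["wrist_torque"].round(2),t.round(4))
    return S,T,W
E
python3 - <<'E'
from h import *
S,T,W=pl()
print([(r["xy"],r["score"]) for r in arm.place_of(S,"stud_head")[:2]])
E
```

```text
pliers [None, None, 0.61] None None
pliers_jaw [0.9, 0.57, None] [-0.0021  0.0945  0.0324] None
pliers_grip [0.68, 0.69, None] [0.0197 0.1431 0.0895] None
bright [([214, 129, 83, 88, 5603], [255.0, 173.0])]
w 0.04979099342013847 8.899191320924729 [-0.1  0.1 -2.7] [-0.07  0.01  0.02] [0.4903 0.1014 0.0534]
[([400.5, 267.4], 0.55)]
```

Call:
{"method": "send_rows", "body": {"targets": [{"dx": -2,"dy": 0.8,"dz": -0.5,"yaw": 0.5},{"dx": -4.5,"dy": 1.7,"dz": -1,"yaw": 1},{"dx": -7.5,"dy": 2.8,"dz": -1,"yaw": 1.5},{"dx": -10.5,"dy": 3.8,"dz": -0.5,"yaw": 2.2},{"dx": -12.5,"dy": 4.4,"dz": 0,"yaw": 2.6},{"dx": -13.2,"dy": 4.5,"dz": 0.8,"yaw": 2.6},{"dx": -13.2,"dy": 4.5,"dz": 1.6,"yaw": 2.6},{"dx": -13.2,"dy": 4.5,"dz": 2.2,"yaw": 2.6},{"dx": -13.2,"dy": 4.5,"dz": 2.7,"yaw": 2.6},{"dx": -13.2,"dy": 4.5,"dz": 2.7,"yaw": 2.6}]}}

```text
time_s: 24.6
tcp_pos: [0.532, -0.0296, 0.0245]
tool_rot: [-2.276, -2.161, 0.004]
wrist_force: [-0.1, -0.3, -1.7]
width: 0.587
gripper_force: 9.0
```

Call:
{"method": "send_rows", "body": {"targets": [{"dx": 0,"dy": 0,"dz": 0,"yaw": 0},{"dx": 0,"dy": 0,"dz": 0,"yaw": 0},{"dx": 0,"dy": 0,"dz": 0,"yaw": 0},{"dx": 0,"dy": 0,"dz": 0,"yaw": 0},{"dx": 0,"dy": 0,"dz": 0,"yaw": 0},{"dx": 0,"dy": 0,"dz": 0,"yaw": 0},{"dx": 0,"dy": 0,"dz": 0,"yaw": 0},{"dx": 0,"dy": 0,"dz": 0,"yaw": 0},{"dx": 0,"dy": 0,"dz": 0,"yaw": 0},{"dx": 0,"dy": 0,"dz": 0,"yaw": 0}], "jaw": 5.7}}

```text
time_s: 25.43
tcp_pos: [0.534, -0.0311, 0.0263]
tool_rot: [-2.28, -2.161, -0.0]
wrist_force: [-1.2, 0.4, -2.3]
width: 0.668
gripper_force: 7.2
```

Run:
```python
from h import *
pl()
```

```text
pliers [0.86, 0.78, 0.55] [-0.0004  0.0464  0.0161] [0.0016 0.0489 0.0183]
pliers_jaw [0.85, 0.95, None] [0.0065 0.0972 0.0327] None
pliers_grip [0.72, 0.94, None] [-0.0072  0.0034  0.0315] None
bright [([128, 0, 37, 32, 723], [145.0, 15.0]), ([184, 0, 191, 130, 13813], [281.0, 59.0]), ([73, 10, 53, 86, 1720], [101.0, 49.0]), ([92, 95, 128, 209, 7119], [140.0, 202.0]), ([216, 135, 84, 87, 5556], [257.0, 178.0]), ([311, 197, 87, 83, 1996], [362.0, 234.0])]
w 0.05713326143805146 7.197024615954888 [ 0.6  0.8 -2.2] [ 0.02 -0.02  0.01] [ 0.534  -0.0311  0.0263]
```

Call:
{"method": "send_rows", "body": {"targets": [{"dx": 0,"dy": 0,"dz": 0,"yaw": 0},{"dx": 0,"dy": 0,"dz": 0,"yaw": 0},{"dx": 0,"dy": 0,"dz": 0,"yaw": 0},{"dx": 0,"dy": 0,"dz": 0,"yaw": 0},{"dx": 0,"dy": 0,"dz": 0,"yaw": 0},{"dx": 0,"dy": 0,"dz": 0,"yaw": 0},{"dx": 0,"dy": 0,"dz": 0,"yaw": 0},{"dx": 0,"dy": 0,"dz": 0,"yaw": 0},{"dx": 0,"dy": 0,"dz": 0,"yaw": 0},{"dx": 0,"dy": 0,"dz": 0,"yaw": 0}], "jaw": 6.6}}

```text
time_s: 26.87
tcp_pos: [0.534, -0.0311, 0.0263]
tool_rot: [-2.28, -2.161, 0.0]
wrist_force: [1.0, 0.7, -1.0]
width: 0.769
gripper_force: 0.0
```

Run:
```python
from h import *
pl()
```

```text
pliers [0.65, 0.64, 0.85] [ 0.003   0.0355 -0.0293] [ 0.0034  0.041  -0.0259]
pliers_jaw [0.67, None, None] None None
pliers_grip [0.8, 0.81, None] [ 0.0004  0.0037 -0.0024] None
bright [([149, 0, 52, 66, 1261], [179.0, 31.0]), ([187, 0, 77, 23, 677], [230.0, 9.0]), ([324, 0, 30, 47, 510], [339.0, 18.0]), ([352, 0, 52, 65, 1277], [373.0, 29.0]), ([97, 8, 57, 51, 1162], [122.0, 35.0]), ([271, 19, 53, 108, 1944], [299.0, 69.0]), ([219, 37, 70, 41, 1019], [252.0, 59.0]), ([216, 86, 31, 50, 662], [230.0, 109.0]), ([318, 86, 28, 46, 512], [328.0, 105.0]), ([247, 136, 63, 62, 2973], [278.0, 166.0]), ([169, 145, 32, 66, 713], [185.0, 183.0]), ([104, 161, 45, 43, 863], [125.0, 186.0])]
w 0.06644873702157506 0.0 [ 0.1 -0.4  0.2] [-0.04 -0.03 -0.04] [ 0.534  -0.031   0.0263]
```

Pliers are flat on the mat again. I regrip lower and 3.5 mm further back, at the given grip point.

Call:
{"method": "send_rows", "body": {"targets": [{"dx": -0.2,"dy": 0.1,"dz": 0.2,"yaw": 0},{"dx": -0.35,"dy": 0.1,"dz": 0.4,"yaw": 0},{"dx": -0.35,"dy": 0.1,"dz": 0.6,"yaw": 0},{"dx": -0.35,"dy": 0.1,"dz": 0.75,"yaw": 0},{"dx": -0.35,"dy": 0.1,"dz": 0.85,"yaw": 0},{"dx": -0.35,"dy": 0.1,"dz": 0.85,"yaw": 0},{"dx": -0.35,"dy": 0.1,"dz": 0.85,"yaw": 0},{"dx": -0.35,"dy": 0.1,"dz": 0.85,"yaw": 0},{"dx": -0.35,"dy": 0.1,"dz": 0.85,"yaw": 0},{"dx": -0.35,"dy": 0.1,"dz": 0.85,"yaw": 0}], "jaw": 6.2}}

```text
time_s: 28.3
tcp_pos: [0.5349, -0.0346, 0.0179]
tool_rot: [2.28, 2.161, 0.0]
wrist_force: [0.1, -0.2, -1.5]
width: 0.725
gripper_force: 0.0
```

Call:
{"method": "send_rows", "body": {"targets": [{"dx": 0,"dy": 0,"dz": 0,"yaw": 0},{"dx": 0,"dy": 0,"dz": 0,"yaw": 0},{"dx": 0,"dy": 0,"dz": 0,"yaw": 0},{"dx": 0,"dy": 0,"dz": 0,"yaw": 0},{"dx": 0,"dy": 0,"dz": -0.1,"yaw": 0},{"dx": 0,"dy": 0,"dz": -0.1,"yaw": 0},{"dx": 0,"dy": 0,"dz": -0.1,"yaw": 0},{"dx": 0,"dy": 0,"dz": -0.1,"yaw": 0},{"dx": 0,"dy": 0,"dz": -0.1,"yaw": 0},{"dx": 0,"dy": 0,"dz": -0.1,"yaw": 0}], "jaw": 5.2}}

```text
time_s: 29.13
tcp_pos: [0.5351, -0.0346, 0.0191]
tool_rot: [2.28, 2.161, 0.0]
wrist_force: [-0.1, -0.5, 5.0]
width: 0.613
gripper_force: 8.1
```

Call:
{"method": "send_rows", "body": {"targets": [{"dx": 0,"dy": 0,"dz": -0.5,"yaw": 0},{"dx": 0,"dy": 0,"dz": -1.5,"yaw": 0},{"dx": 0.2,"dy": 0,"dz": -3,"yaw": 0},{"dx": 1.5,"dy": -0.5,"dz": -4.5,"yaw": -0.5},{"dx": 4,"dy": -1.5,"dz": -5,"yaw": -1},{"dx": 7,"dy": -2.8,"dz": -4.5,"yaw": -1.7},{"dx": 10,"dy": -4,"dz": -3.7,"yaw": -2.3},{"dx": 12,"dy": -4.8,"dz": -3.2,"yaw": -2.6},{"dx": 12.7,"dy": -5.1,"dz": -3,"yaw": -2.6},{"dx": 12.7,"dy": -5.1,"dz": -3,"yaw": -2.6}]}}

```text
time_s: 29.97
tcp_pos: [0.4887, 0.0963, 0.0481]
tool_rot: [-2.226, -2.214, 0.003]
wrist_force: [0.2, -0.3, -2.2]
width: 0.609
gripper_force: 7.8
```

Call:
{"method": "send_rows", "body": {"targets": [{"dx": 0,"dy": 0,"dz": 0,"yaw": 0},{"dx": 0,"dy": 0,"dz": 0,"yaw": 0},{"dx": 0,"dy": 0,"dz": 0,"yaw": 0},{"dx": 0,"dy": 0,"dz": 0,"yaw": 0},{"dx": 0,"dy": 0,"dz": 0,"yaw": 0},{"dx": 0,"dy": 0,"dz": 0,"yaw": 0},{"dx": 0,"dy": 0,"dz": 0,"yaw": 0},{"dx": 0,"dy": 0,"dz": 0,"yaw": 0},{"dx": 0,"dy": 0,"dz": 0,"yaw": 0},{"dx": 0,"dy": 0,"dz": 0,"yaw": 0}], "jaw": 4.4}}

```text
time_s: 30.8
tcp_pos: [0.4907, 0.0949, 0.0488]
tool_rot: [-2.23, -2.213, 0.0]
wrist_force: [0.5, -0.2, -1.7]
width: 0.514
gripper_force: 10.9
```

```bash
cat >> h.py <<'E'
def hinge(show=True):
    W=arm.read_camera("wrist"); hsv=cv2.cvtColor(W["color"],cv2.COLOR_RGB2HSV)
    b=((hsv[:,:,2]>140)&(hsv[:,:,1]<40)).astype(np.uint8); n,_,st,ce=cv2.connectedComponentsWithStats(b)
    print("bright",[(st[i].tolist(),ce[i].round(0).tolist()) for i in range(1,n) if st[i,4]>400 and st[i,1]<200])
    o=arm.get_obs(); print("w %.4f"%(o["width"]*.0854),o["gripper_force"].round(1),o["wrist_force"].round(1),o["wrist_torque"].round(2),o["tcp_pos"].round(4),o["time_s"])
    return W
E
python3 - <<'E'
from h import *
W=hinge(); go(.4905,.163,.049,89.6)
E
```

```text
bright [([183, 0, 25, 30, 568], [196.0, 14.0]), ([334, 0, 23, 29, 508], [344.0, 12.0]), ([240, 114, 67, 67, 3467], [273.0, 147.0]), ([252, 186, 48, 189, 4099], [276.0, 289.0])]Traceback (most recent call last):
  File "<stdin>", line 2, in <module>
  File "h.py", line 73, in hinge
    o=arm.get_obs(); print("w %.4f"%(o["width"]*.0854),o["gripper_force"].round(1),o["wrist_force"].round(1),o["wrist_torque"].round(2),o["tcp_pos"].round(4),o["time_s"])
                                                       ^^^^^^^^^^^^^^^^^^^^^^^^
AttributeError: 'float' object has no attribute 'round'
```

Call:
{"method": "send_rows", "body": {"targets": [{"dx": 0,"dy": 0,"dz": 0,"yaw": 0},{"dx": 0.5,"dy": 0,"dz": 0,"yaw": 0},{"dx": 1.3,"dy": 0,"dz": 0,"yaw": 0},{"dx": 2.2,"dy": 0,"dz": 0,"yaw": 0},{"dx": 3.2,"dy": 0,"dz": 0,"yaw": 0},{"dx": 4.2,"dy": 0,"dz": 0,"yaw": 0},{"dx": 5.2,"dy": 0,"dz": 0,"yaw": 0},{"dx": 6,"dy": 0,"dz": 0,"yaw": 0},{"dx": 6.5,"dy": 0,"dz": 0,"yaw": 0},{"dx": 6.8,"dy": 0,"dz": 0,"yaw": 0}], "jaw": 5.2}}

```text
time_s: 31.68
tcp_pos: [0.4912, 0.164, 0.0488]
tool_rot: [2.229, 2.214, 0.0]
wrist_force: [-0.9, 0.6, -1.8]
width: 0.61
gripper_force: 7.8
```

```bash
sed -i 's/o\["gripper_force"\].round(1)/round(o["gripper_force"],1)/' h.py
python3 - <<'E'
from h import *
W=hinge(); go(.4877,.163,.049,89.6)
p=arm.place_of(W,"stud_head"); print([(r["xy"],r["score"]) for r in p[:2]])
t=arm.get_obs()["tcp_pos"]
m=reg(W,"pliers")[0]
for k in(10,20,30,40): 
    d=np.nonzero(m[k])[0]; s=np.split(d,np.nonzero(np.diff(d)>1)[0]+1); print(k,[(int(a[0]),int(a[-1])) for a in s if len(a)>3])
print(proj(W,[[.4855+.022,.258,.045],[.4855-.01225,.258,.045]]))
b=cv2.cvtColor(W["color"],cv2.COLOR_RGB2GRAY)
for k in(15,30,45,60): print(k,b[k,150:400:6].tolist())
E
```

```text
bright [([169, 0, 145, 95, 9084], [247.0, 51.0]), ([344, 0, 28, 44, 841], [357.0, 20.0]), ([240, 120, 67, 68, 3501], [273.0, 154.0]), ([242, 192, 69, 107, 1013], [275.0, 244.0])]
w 0.0522 7.8 [ 0.4  0.5 -2.2] [0.04 0.   0.06] [0.4912 0.1641 0.0488] 31.7333
cur [0.4912 0.1641 0.0488] hd 89.6 w 0.611 F [ 0.4  0.5 -2.2] t 31.73  -> dx -0.11 dy -0.35 dz -0.02 yaw -0.0
[]
10 [(144, 181), (342, 395)]
20 [(147, 181), (339, 392)]
30 [(150, 182), (337, 390)]
40 [(153, 182), (336, 387)]
[[325.43148696  13.53666827]
 [216.496671    14.26670761]]
15 [92, 99, 99, 79, 218, 219, 230, 188, 165, 171, 149, 150, 150, 149, 149, 150, 149, 149, 73, 115, 203, 198, 200, 204, 195, 207, 215, 188, 31, 36, 68, 88, 89, 137, 214, 214, 211, 85, 96, 92, 80, 84]
30 [79, 97, 99, 98, 72, 184, 229, 206, 165, 169, 150, 73, 73, 73, 74, 76, 77, 78, 77, 108, 204, 198, 200, 203, 194, 208, 216, 29, 16, 18, 85, 88, 93, 169, 175, 181, 89, 96, 94, 87, 63, 87]
45 [91, 80, 99, 99, 92, 60, 228, 221, 166, 167, 173, 170, 161, 78, 78, 78, 78, 77, 77, 72, 204, 199, 199, 202, 194, 209, 214, 23, 14, 21, 84, 89, 104, 115, 125, 79, 87, 94, 90, 72, 87, 87]
60 [91, 90, 88, 99, 99, 81, 221, 226, 166, 165, 174, 170, 168, 166, 97, 75, 75, 76, 77, 77, 204, 198, 199, 202, 193, 210, 215, 86, 85, 86, 84, 87, 85, 82, 40, 76, 95, 92, 84, 73, 86, 87]
```

Call:
{"method": "send_rows", "body": {"targets": [{"dx": 0,"dy": -0.1,"dz": 0,"yaw": 0},{"dx": 0,"dy": -0.2,"dz": 0,"yaw": 0},{"dx": 0,"dy": -0.3,"dz": 0,"yaw": 0},{"dx": 0,"dy": -0.3,"dz": 0,"yaw": 0},{"dx": 0,"dy": -0.3,"dz": 0,"yaw": 0},{"dx": 0,"dy": -0.3,"dz": 0,"yaw": 0},{"dx": 0,"dy": -0.3,"dz": 0,"yaw": 0},{"dx": 0,"dy": -0.3,"dz": 0,"yaw": 0},{"dx": 0,"dy": -0.3,"dz": 0,"yaw": 0},{"dx": 0,"dy": -0.3,"dz": 0,"yaw": 0}], "jaw": 4.1}}

```text
time_s: 32.67
tcp_pos: [0.4885, 0.163, 0.0489]
tool_rot: [2.23, 2.212, 0.001]
wrist_force: [3.0, -1.8, -2.2]
width: 0.48
gripper_force: 13.2
```

Run:
```python
from h import *
W=hinge(); go(.4882,.163,.049,89.6)
```

```text
bright [([192, 0, 131, 91, 8865], [260.0, 49.0]), ([339, 0, 20, 27, 438], [348.0, 11.0]), ([244, 110, 67, 68, 3503], [277.0, 144.0]), ([258, 182, 36, 111, 977], [276.0, 238.0])]
w 0.0411 13.4 [ 4.5 -1.8 -2. ] [-0.26 -0.67 -0.31] [0.4884 0.163  0.0489] 32.7167
cur [0.4884 0.163  0.0489] hd 89.54 w 0.481 F [ 4.5 -1.8 -2. ] t 32.72  -> dx -0.01 dy -0.02 dz -0.01 yaw -0.1
```

Call:
{"method": "send_rows", "body": {"targets": [{"dx": 0,"dy": 0.1,"dz": 0,"yaw": 0},{"dx": 0,"dy": 0.1,"dz": 0,"yaw": 0},{"dx": 0,"dy": 0.1,"dz": 0,"yaw": 0},{"dx": 0,"dy": 0.1,"dz": 0,"yaw": 0},{"dx": 0,"dy": 0.1,"dz": 0,"yaw": 0},{"dx": 0,"dy": 0.1,"dz": 0,"yaw": 0},{"dx": 0,"dy": 0.1,"dz": 0,"yaw": 0},{"dx": 0,"dy": 0.1,"dz": 0,"yaw": 0},{"dx": 0,"dy": 0.1,"dz": 0,"yaw": 0},{"dx": 0,"dy": 0.1,"dz": 0,"yaw": 0}], "jaw": 3.75}}

```text
time_s: 33.55
tcp_pos: [0.4885, 0.1628, 0.0485]
tool_rot: [-2.229, -2.213, 0.002]
wrist_force: [-0.6, -3.9, -1.5]
width: 0.441
gripper_force: 16.3
```

Run:
```python
from h import *
W=hinge(); go(.4882,.163,.049,89.6)
```

```text
bright [([192, 0, 132, 90, 8814], [260.0, 48.0]), ([242, 108, 68, 68, 3515], [275.0, 141.0]), ([263, 184, 26, 106, 896], [275.0, 238.0])]
w 0.0374 16.2 [-1.  -3.8 -2.3] [-0.63  0.22  0.08] [0.4885 0.1628 0.0485] 33.6
cur [0.4885 0.1628 0.0485] hd 89.57 w 0.438 F [-1.  -3.8 -2.3] t 33.6  -> dx 0.02 dy -0.03 dz -0.05 yaw -0.0
```

Stable this time: the hinge disc stays the same size and the side load is balanced. I keep squeezing in small steps.

Call:
{"method": "send_rows", "body": {"targets": [{"dx": 0,"dy": -0.03,"dz": 0,"yaw": 0},{"dx": 0,"dy": -0.06,"dz": 0,"yaw": 0},{"dx": 0,"dy": -0.1,"dz": 0,"yaw": 0},{"dx": 0,"dy": -0.1,"dz": 0,"yaw": 0},{"dx": 0,"dy": -0.1,"dz": 0,"yaw": 0},{"dx": 0,"dy": -0.1,"dz": 0,"yaw": 0},{"dx": 0,"dy": -0.1,"dz": 0,"yaw": 0},{"dx": 0,"dy": -0.1,"dz": 0,"yaw": 0},{"dx": 0,"dy": -0.1,"dz": 0,"yaw": 0},{"dx": 0,"dy": -0.1,"dz": 0,"yaw": 0}], "jaw": 3.45}}

```text
time_s: 34.43
tcp_pos: [0.488, 0.1632, 0.0487]
tool_rot: [-2.23, -2.212, 0.0]
wrist_force: [-2.5, 1.7, -2.3]
width: 0.405
gripper_force: 12.4
```

Run:
```python
from h import *
W=hinge()
```

```text
bright [([194, 0, 148, 91, 9196], [264.0, 48.0]), ([241, 105, 67, 68, 3516], [274.0, 138.0]), ([264, 182, 23, 106, 815], [274.0, 238.0])]
w 0.0345 12.4 [-3.7  1.1 -2.6] [0.26 0.44 0.22] [0.488  0.1632 0.0488] 34.4833
```

Call:
{"method": "send_rows", "body": {"targets": [{"dx": 0,"dy": -0.06,"dz": 0,"yaw": 0},{"dx": 0,"dy": -0.12,"dz": 0,"yaw": 0},{"dx": 0,"dy": -0.12,"dz": 0,"yaw": 0},{"dx": 0,"dy": -0.12,"dz": 0,"yaw": 0},{"dx": 0,"dy": -0.12,"dz": 0,"yaw": 0},{"dx": 0,"dy": -0.12,"dz": 0,"yaw": 0},{"dx": 0,"dy": -0.12,"dz": 0,"yaw": 0},{"dx": 0,"dy": -0.12,"dz": 0,"yaw": 0},{"dx": 0,"dy": -0.12,"dz": 0,"yaw": 0},{"dx": 0,"dy": -0.12,"dz": 0,"yaw": 0}], "jaw": 3.1}}

```text
time_s: 35.32
tcp_pos: [0.4874, 0.1628, 0.0489]
tool_rot: [2.23, 2.212, 0.001]
wrist_force: [-0.6, -3.1, -1.7]
width: 0.374
gripper_force: 23.6
```

Run:
```python
from h import *
W=hinge()
p=arm.place_of(W,"stud_head"); m=arm.masks_of(W,"stud_head"); print([(r["xy"],r["score"]) for r in p[:2]],[(r["xy"],r["score"],np.nonzero(r["region"].any(0))[0][[0,-1]]) for r in m[:2]])
```

```text
bright [([197, 0, 141, 90, 9007], [265.0, 48.0]), ([241, 103, 67, 68, 3500], [274.0, 137.0]), ([262, 180, 27, 106, 804], [273.0, 236.0])]
w 0.0315 23.7 [-0.1 -2.2 -1.9] [-0.42  0.13  0.05] [0.4874 0.1628 0.0489] 35.3667
[] [([281.4, 8.8], 0.5, array([277, 283]))]
```

Stopped solid at 31.5 mm with 23.7 N, after the force had dropped from 16 to 12 N: the stud is home. Ease to the carrying grip and back out.

Call:
{"method": "send_rows", "body": {"targets": [{"dx": 0,"dy": 0,"dz": 0,"yaw": 0},{"dx": 0,"dy": 0,"dz": 0,"yaw": 0},{"dx": 0,"dy": 0,"dz": 0,"yaw": 0},{"dx": 0,"dy": 0,"dz": 0,"yaw": 0},{"dx": -0.4,"dy": 0,"dz": 0,"yaw": 0},{"dx": -1.2,"dy": 0,"dz": 0,"yaw": 0},{"dx": -2.5,"dy": 0,"dz": 0,"yaw": 0},{"dx": -4,"dy": 0,"dz": 0,"yaw": 0},{"dx": -5.5,"dy": 0,"dz": 0,"yaw": 0},{"dx": -6.8,"dy": 0,"dz": 0,"yaw": 0}], "jaw": 5.2}}

```text
time_s: 36.3
tcp_pos: [0.4863, 0.0936, 0.0488]
tool_rot: [2.23, 2.212, -0.0]
wrist_force: [-0.1, 0.1, -2.7]
width: 0.61
gripper_force: 7.4
```

Run:
```python
from h import *
W=hinge(); go(.533,-.036,.0215,87)
S=arm.read_camera("scene"); L=arm.read_camera("side")
for p in(S,L): print([(r["xy"],round(r["score"],2)) for r in arm.place_of(p,"stud_head")[:2]],"out/home",proj(p,[[.4855+.022,.258,.045],[.4855+.016,.258,.045]]).round(1).tolist())
# pixels of black head in scene, before (s.png) and now
a=cv2.resize(cv2.imread("pics/s.png"),(560,420),interpolation=cv2.INTER_AREA)[:,:,::-1]
for im in(a,S["color"]):
    g=cv2.cvtColor(np.ascontiguousarray(im),cv2.COLOR_RGB2GRAY)[255:280,390:420]; r,c=np.nonzero(g<35); print(len(r),c.mean()+390,r.mean()+255)
```

```text
bright [([173, 0, 29, 39, 772], [187.0, 18.0]), ([349, 0, 28, 41, 778], [362.0, 18.0]), ([242, 119, 67, 68, 3508], [275.0, 152.0]), ([242, 190, 69, 184, 6800], [275.0, 294.0])]
w 0.0522 7.5 [-0.9 -0.9 -2.1] [-0.11 -0.01 -0.04] [0.4861 0.0919 0.0487] 36.35
cur [0.4861 0.0919 0.0487] hd 89.5 w 0.611 F [-0.9 -0.9 -2.1] t 36.35  -> dx -12.74 dy 4.81 dz 2.73 yaw 2.5
[([403.1, 266.2], 0.4)] out/home [[400.9, 267.9], [402.0, 265.6]]
[] out/home [[291.9, 302.9], [295.4, 303.1]]
56 402.17857142857144 267.75
65 405.73846153846154 263.75384615384615
```

Call:
{"method": "send_rows", "body": {"targets": [{"dx": -1.5,"dy": 0.6,"dz": -0.5,"yaw": 0.5},{"dx": -4,"dy": 1.6,"dz": -0.8,"yaw": 1},{"dx": -7,"dy": 2.8,"dz": -0.8,"yaw": 1.5},{"dx": -9.5,"dy": 3.9,"dz": -0.3,"yaw": 2.2},{"dx": -10.9,"dy": 4.5,"dz": 0.5,"yaw": 2.5},{"dx": -11.2,"dy": 4.6,"dz": 1.3,"yaw": 2.5},{"dx": -11.2,"dy": 4.6,"dz": 2,"yaw": 2.5},{"dx": -11.2,"dy": 4.6,"dz": 2.4,"yaw": 2.5},{"dx": -11.2,"dy": 4.6,"dz": 2.65,"yaw": 2.5},{"dx": -11.2,"dy": 4.6,"dz": 2.75,"yaw": 2.5}]}}

```text
time_s: 37.38
tcp_pos: [0.5304, -0.0161, 0.0204]
tool_rot: [-2.275, -2.164, 0.002]
wrist_force: [0.5, 1.0, -1.6]
width: 0.611
gripper_force: 7.4
```

Call:
{"method": "send_rows", "body": {"targets": [{"dx": 0,"dy": 0,"dz": 0.05,"yaw": 0},{"dx": 0,"dy": 0,"dz": 0.1,"yaw": 0},{"dx": 0,"dy": 0,"dz": 0.15,"yaw": 0},{"dx": 0,"dy": 0,"dz": 0.2,"yaw": 0},{"dx": 0,"dy": 0,"dz": 0.2,"yaw": 0},{"dx": 0,"dy": 0,"dz": 0.2,"yaw": 0},{"dx": 0,"dy": 0,"dz": 0.2,"yaw": 0},{"dx": 0,"dy": 0,"dz": 0.2,"yaw": 0},{"dx": 0,"dy": 0,"dz": 0.2,"yaw": 0},{"dx": 0,"dy": 0,"dz": 0.2,"yaw": 0}]}}

```text
time_s: 38.22
tcp_pos: [0.5317, -0.0174, 0.0194]
tool_rot: [2.278, 2.163, 0.0]
wrist_force: [-1.0, -0.2, -2.1]
width: 0.608
gripper_force: 7.4
```

Call:
{"method": "send_rows", "body": {"targets": [{"dx": 0,"dy": 0,"dz": 0.05,"yaw": 0},{"dx": 0,"dy": 0,"dz": 0.1,"yaw": 0},{"dx": 0,"dy": 0,"dz": 0.15,"yaw": 0},{"dx": 0,"dy": 0,"dz": 0.2,"yaw": 0},{"dx": 0,"dy": 0,"dz": 0.2,"yaw": 0},{"dx": 0,"dy": 0,"dz": 0.2,"yaw": 0},{"dx": 0,"dy": 0,"dz": 0.2,"yaw": 0},{"dx": 0,"dy": 0,"dz": 0.2,"yaw": 0},{"dx": 0,"dy": 0,"dz": 0.2,"yaw": 0},{"dx": 0,"dy": 0,"dz": 0.2,"yaw": 0}]}}

```text
time_s: 39.05
tcp_pos: [0.5317, -0.0174, 0.019]
tool_rot: [-2.277, -2.164, 0.001]
wrist_force: [-4.0, 0.4, 11.7]
width: 0.612
gripper_force: 8.6
```

Contact with the mat. Open, then rise.

Call:
{"method": "send_rows", "body": {"targets": [{"dx": 0,"dy": 0,"dz": -0.1,"yaw": 0},{"dx": 0,"dy": 0,"dz": -0.1,"yaw": 0},{"dx": 0,"dy": 0,"dz": -0.1,"yaw": 0},{"dx": 0,"dy": 0,"dz": -0.1,"yaw": 0},{"dx": 0,"dy": 0,"dz": -0.1,"yaw": 0},{"dx": 0,"dy": 0,"dz": -0.1,"yaw": 0},{"dx": 0,"dy": 0,"dz": -1,"yaw": 0},{"dx": 0,"dy": 0,"dz": -4,"yaw": 0},{"dx": 0,"dy": 0,"dz": -8,"yaw": 0},{"dx": 0,"dy": 0,"dz": -12,"yaw": 0}], "jaw": 8.5}}

```text
time_s: 39.88
tcp_pos: [0.5302, -0.0172, 0.1378]
tool_rot: [-2.276, -2.161, 0.003]
wrist_force: [1.5, -1.0, 0.1]
width: 0.997
gripper_force: 0.0
```

Call:
{"method": "send_rows", "body": {"targets": [{"dx": 0,"dy": 0,"dz": -3,"yaw": 0},{"dx": 0,"dy": 0,"dz": -6,"yaw": 0},{"dx": 0,"dy": 0,"dz": -8,"yaw": 0},{"dx": 0,"dy": 0,"dz": -8,"yaw": 0},{"dx": 0,"dy": 0,"dz": -8,"yaw": 0},{"dx": 0,"dy": 0,"dz": -8,"yaw": 0},{"dx": 0,"dy": 0,"dz": -8,"yaw": 0},{"dx": 0,"dy": 0,"dz": -8,"yaw": 0},{"dx": 0,"dy": 0,"dz": -8,"yaw": 0},{"dx": 0,"dy": 0,"dz": -8,"yaw": 0}]}}

```text
time_s: 40.72
tcp_pos: [0.531, -0.0173, 0.2162]
tool_rot: [-2.277, -2.162, 0.002]
wrist_force: [0.2, 0.6, -0.9]
width: 0.997
gripper_force: 0.0
```

Run:
```python
from h import *
W=hinge(); m=reg(W,"pliers")[0]; k=reg(W,"mat")[0]
for n,a in(("pl",m),("mat",k)): r,c=np.nonzero(a); print(n,[atz(W,q,.015 if n=="pl" else .003).round(3).tolist() for q in((c.min(),200),(c.max(),200),(280,r.min()),(280,r.max()))])
S=arm.read_camera("scene");T=arm.read_camera("side")
for n in("pliers","pliers_jaw","pliers_grip"): 
    a=arm.place_of(S,n);b=arm.place_of(T,n); print(n,tri([(S,a[0]["xy"]),(T,b[0]["xy"])]).round(4) if a and b else None)
h=[reg(p,"header",q) for p,q in((S,(424,260)),(T,(305,320)))]
print("header z/pose fit",fit([(S,h[0][0])],lambda q:[place([.4855,q[0],-.007],P,q[1]) for P in [HOUSE[0][HOUSE[0][:,2]>-1]]],[.3136,.012],(.004,.004)) )
for p in(S,T): print([(r["xy"],round(r["score"],2)) for r in arm.place_of(p,"stud_head")[:1]], [(r["xy"],round(r["score"],2)) for r in arm.place_of(p,"slot_floor")[:1]])
for r,h0 in((S,"s.png"),): 
    a=cv2.resize(cv2.imread("pics/s.png"),(560,420),interpolation=cv2.INTER_AREA)[:,:,::-1]; print("diff bus/jar/arch",[int(np.abs(a[y0:y1,x0:x1].astype(int)-S["color"][y0:y1,x0:x1]).mean()) for x0,x1,y0,y1 in((145,200,205,270),(260,315,290,350),(190,250,90,150))])
print(arm.get_obs()["time_s"])
```

```text
bright [([495, 0, 65, 49, 1946], [523.0, 25.0]), ([265, 114, 25, 26, 498], [277.0, 127.0])]
w 0.0849 0.0 [ 0.1  0.4 -0.3] [-0.02  0.02  0.05] [ 0.5311 -0.0173  0.2164] 40.7667
pl [[0.487, -0.031, 0.015], [0.574, -0.036, 0.015], [0.539, 0.081, 0.015], [0.531, -0.088, 0.015]]
mat [[0.451, -0.032, 0.003], [0.587, -0.039, 0.003], [0.54, 0.102, 0.003], [0.53, -0.112, 0.003]]
pliers [ 0.5363  0.0215 -0.0047]
pliers_jaw [0.537  0.0777 0.0159]
pliers_grip [ 0.5245 -0.0189  0.0115]
header z/pose fit (array([0.31387734, 0.01437305]), np.float64(0.3989610676687575))
[([403.8, 266.0], 0.41)] [([423.0, 281.5], 0.77)]
[] [([306.2, 338.8], 0.6)]
diff bus/jar/arch [5, 6, 20]
41.5667
```

```bash
python3 -c "
from bench import arm
print(arm.hand_in())"
```

```text
the job is handed in; nothing more can be done
None
```

I handed the job in at about 42 s with the board home in the slot, the stud pressed home with the pliers, and the pliers open and flat on the mat. The first squeeze slipped in the grip and had to be redone, and I viewed 11 pictures against the limit of 10.

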